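# Pour the dowels into the grooved rack

### The job

On the joiner's bench, take the wooden scoop that holds the two round dowels (not the one with the flat square blocks) by its upright grip, carry it to the grooved rack and tip it so that both dowels roll out over the mouth and settle in the grooves, one to a groove, near the middle of the groove's length. Do not touch the dowels themselves with the gripper. Then stand the empty scoop back on the bench, level and clear of the rack, and let go.

Things in the scene. Friction and masses are not known exactly. Their poses are not given: they have to be found in the camera images.
- scoop: Loose plywood scoop 126 (x) x 132 (y) mm, 0.28 kg; origin under it, mid-width, z up. Open mouth at its -x, no lip. Floor falls 8 deg from mouth edge (x -62, z 24) to back wall (x 46, z 8.5). Walls 27 above floor. Upright grip on back wall: x 46 to 64, 50 wide in y, top z 108; pinch front to back from above at z 80. Stands on back wall and a foot bar at x -22. Its twin holds square blocks.
- rack: Pale wooden rack fixed to the bench, 184 (x) x 190 (y) mm, 30 high; origin centre of underside, z up. Six 90-degree V grooves along its y, full length, a dark line in each, at x -70, -42, -14, 14, 42, 70; sharp ridges between, tops z 30, bottoms z 16. A seated dowel's centre is at z 29. Pour from 10 to 25 mm above the ridges near the middle; the second dowel rolls past the first.
- dowel_a: Round dark wooden dowel, 18 mm diameter, 110 long, 22 g; origin at its centre, length along its own y. Starts in the scoop against the back wall, parallel to the scoop's y. It stays there while the scoop is carried level and rolls out over the mouth when the scoop is tipped mouth-down about 25 to 35 degrees.
- dowel_b: A second dowel like dowel_a, lying in the scoop just in front of it, parallel to it.
Mind the look-alikes: they are no part of the job. Leave any grey or purple look-alike of the dowel_b alone.

How it is judged:
By the outcome, as a careful person would: the job done as asked, in the order asked, and still so for the second after the job is handed in, with the robot touching nothing.
It also fails if it takes over 58 s, if anything falls off the work surface, if the arm or the gripper's body presses on something with over 40 N, if the wrist force passes 120 N, or if a joint passes its speed limit or range.

### The arm

A 7-joint arm with a two-finger parallel gripper is mounted at the origin on the work surface. World frame = base frame: x ahead of the robot, y to its left, z up, the work surface at z = 0. Lengths are in mm, angles in rad, forces in N, time in s.
With the tool pointing down it reaches from about 425 to 875 mm from the base axis. Payload 9.9 kg.
Tool frame: the origin (TCP) lies on the centre line of the jaws, within the pads' length; the fingertips stand 25 mm ahead of it and the grasp point (between the pads) lies 6 mm ahead of it; x points along the fingers, y is the direction in which the jaws open and shut, and the axes are right-handed (so a half turn about x gives the same grasp; the last joint's range is limited). The gripper opens to 85 mm and grips with 20 to 120 N. Pads are 22 mm wide; open, the fingers measure 114 mm over their backs; the gripper's body (76 mm by 85 mm) begins 54 mm behind the grasp point. The pads swing forward as they close: fully open they stand 13 mm farther back than shut.
Start: joints at [-1.326, 0.576, 0.025, 1.437, -0.015, 1.129, -0.057], TCP at [217.956, 638.847, 256.289] pointing down, gripper open.
Joint ranges: [-2.76, 2.76], [-0.34, 2.15], [-1.52, 1.57], [0.19, 2.46], [-1.09, 4.23], [0.17, 1.99], [-2.82, 2.82]. Speed limits (rad/s): [2.22, 2.22, 3.01, 3.01, 3.14, 3.14, 3.14].

### API

Orientations are given as a unit quaternion [w, x, y, z].
In Python, from bench import * gives the robot as it stands.
- The arm moves only by the tool play_rows, never from a script. Its argument "commands" is a list of rows, each a list of 5 numbers: the closure, from 0 (fully open) to 1 (shut), then the shift along the tool's x, y, z in mm, then the turn about the tool's x in degrees. A call has 1 to 8 rows; each row shifts and turns the pose as measured when the row begins, along the tool's axes as they then stand; what a row does not reach is not made up. A row lasts 1/12 s, in which the tool goes at most 41.7 mm and 7.16 degrees, less where a joint would pass 70% of its speed; a pose out of reach is approached as far as the arm can. A call is refused whole if a number of a shift passes 41.7 or a number of a turn 7.16, either way. A call with a gripper value outside its range is refused whole. The fingers move at their own pace and stop on an object; the grip force is fixed at half the most. Time passes only in rows, so rows that do not move let the fingers close. It gives the time, the measured TCP pose, the force and the opening at its end, in the units of the state.
- read_state(): the state, without advancing time (a new reading comes with each control period).
- snapshot(name): name is "scene" or "side" or "wrist"; returns (picture, depth): 400x640x3 uint8, red, green, blue; 400x640 float32, mm along the optical axis (not along the pixel's ray), 0 where there is no reading.
- camera_model(name): a dict with "fx", "fy", "cx", "cy" (pixels), "world_from_camera" (4x4, takes a point from camera to world coordinates); the wrist camera has in their place "T_tool_cam" (4x4, takes a point from camera to tool coordinates, whose origin is the TCP and whose axes are the tool frame's). Camera axes: x right, y down, z forward; pixel columns grow to the right and rows downward; lengths in mm; the calibration is good to about 2 mm. A picture is of the moment at which its call begins: read the wrist's pose just before it. camera_model takes no time and is no camera call.
- sign_off(): hands the job in, once; it reports no verdict.
The state is a dict: "time": time; "joints": joint angles; "qd": joint speeds; "tau": joint torques, N m; "eef_pos": TCP position; "tool_rot": TCP orientation; "contact_force": force on the tool from outside, world axes, zero at the start; "ft_torque": the same for the moment, N m; "finger_gap": opening from 0.0 (shut) to 1.0 (fully open).
Only numpy, scipy, OpenCV 4.12 (cv2) and the standard library are available. Lean on these libraries where they do the work, as an engineer would, in place of code of your own. Each camera call takes 0.05 s, during which the arm holds its last target.

## Working session

There is one attempt and no reset: what is moved stays moved. The work goes in short steps, Python scripts to look and compute and a tool call to move; the robot and the scene stay as the last step left them, time stands still between calls to the robot, and variables do not carry over. Pictures are saved under pics/ and viewed, and the job is handed in when it is done.

Besides the shell and the picture viewer there is one more tool, called after "Request:" by a JSON object that holds its "op" and its "data", one argument or row to a line. play_rows: Moves the arm, as the interface text tells. Its arguments: {"type":"object","properties":{"commands":{"type":"array"}},"required":["commands"]}

```bash
ls; mkdir -p pics
python3 - <<'E'
from bench import *
import cv2
print(read_state())
for n in ("scene","side","wrist"):
    p,d=snapshot(n); cv2.imwrite(f"pics/{n}0.png",p[:,:,::-1]); 
    import numpy as np; np.save(f"pics/{n}0.npy",d)
    print(n,camera_model(n))
E
```

```text
pics
{'time': 0.0, 'joints': array([-1.32577739,  0.57652485,  0.02486304,  1.4379011 , -0.01502561,
        1.12899683, -0.0564787 ]), 'qd': array([-0.00023634,  0.00046169,  0.00161744, -0.00099712, -0.00076196,
       -0.00046367, -0.00061597]), 'tau': array([ 9.81425978e-05, -7.65770030e+01,  2.25098558e+00, -2.85959709e+01,
        1.54258049e-02,  1.28599812e-02,  1.07644675e-05]), 'eef_pos': array([217.83821141, 638.45219297, 255.45035788]), 'tool_rot': array([ 0.6975033 ,  0.11514446,  0.69764268, -0.11629953]), 'contact_force': array([ 0.93265101,  0.14142936, -0.10142808]), 'ft_torque': array([0.00697237, 0.04086891, 0.02630046]), 'finger_gap': 0.9996726699985127}
scene {'fx': 425.7511790959074, 'fy': 425.7511790959074, 'cx': 316.2125372378839, 'cy': 197.53479897344997, 'world_from_camera': array([[ 8.12093438e-01,  4.03016833e-01, -4.21997251e-01,
         8.83455743e+02],
       [ 5.83525772e-01, -5.59158173e-01,  5.88931075e-01,
        -5.02619929e+02],
       [ 1.38592442e-03, -7.24513333e-01, -6.89259392e-01,
         6.10599226e+02],
       [ 0.00000000e+00,  0.00000
[... 290 characters left out ...]
01,  5.31942650e-01, -5.01018463e-01,
         4.04863909e+02],
       [ 1.65691340e-02, -6.74186588e-01, -7.38375181e-01,
         6.64843195e+02],
       [ 0.00000000e+00,  0.00000000e+00,  0.00000000e+00,
         1.00000000e+00]])}
wrist {'fx': 342.77206928194005, 'fy': 342.77206928194005, 'cx': 317.9499887697145, 'cy': 202.5834312760955, 'T_tool_cam': array([[-8.20679071e-04, -2.69908317e-01,  9.62885677e-01,
        -1.17694761e+02],
       [ 9.99999196e-01, -1.15223939e-03,  5.29324953e-04,
        -4.07056423e-01],
       [ 9.66605601e-04,  9.62885337e-01,  2.69909046e-01,
        -6.80329999e+01],
       [ 0.00000000e+00,  0.00000000e+00,  0.00000000e+00,
         1.00000000e+00]])}
```

View pics/scene0.png

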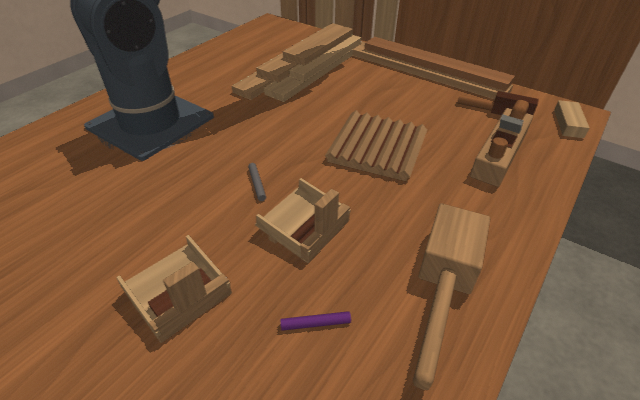

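View pics/side0.png

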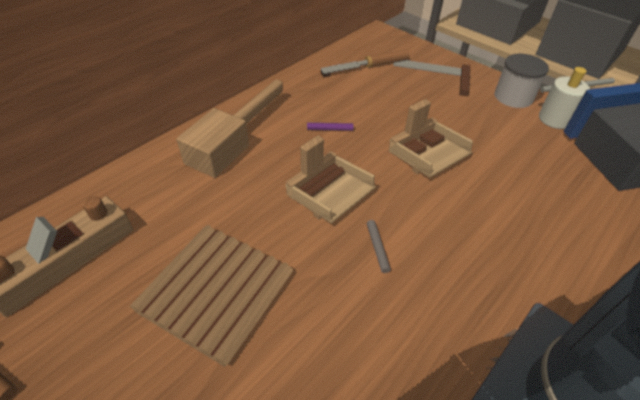

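View pics/wrist0.png

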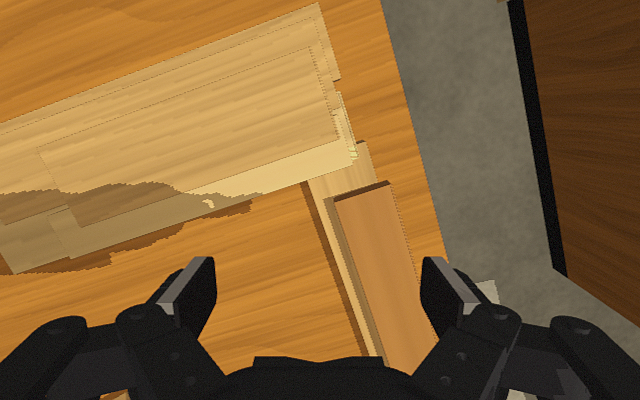

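Candidates for the scoop, in scene-view pixels, are the middle one (303,220; side view 330,185) and the left one (175,290; side view 430,145). The dowel look-alikes are the grey rod (257,182) and the purple rod (316,321). The middle scoop looks like it holds the long dowels, so I'll check it in a crop.

```bash
cat > h.py <<'E'
import numpy as np, cv2
from bench import *
from scipy.spatial.transform import Rotation as R
def cloud(n,d,cm=None):
    cm=cm or camera_model(n)
    v,u=np.mgrid[0:400,0:640]
    P=np.stack([(u-cm['cx'])/cm['fx']*d,(v-cm['cy'])/cm['fy']*d,d],-1)
    if n=='wrist': return P
    T=cm['world_from_camera']; return P@T[:3,:3].T+T[:3,3]
def rot(q): return R.from_quat([q[1],q[2],q[3],q[0]]).as_matrix()
E
python3 - <<'E'
from h import *
a=cv2.imread('pics/side0.png'); 
cv2.imwrite('pics/crop.png',np.hstack([cv2.resize(a[125:230,270:390],None,fx=3.3,fy=3.3,interpolation=2),cv2.resize(a[85:190,370:490],None,fx=3.3,fy=3.3,interpolation=2)]))
for n in ('scene','side'):
    d=np.load(f'pics/{n}0.npy'); W=cloud(n,d); ok=d>0
    print(n,'table',np.median(W[...,2][ok&(abs(W[...,2])<15)]))
    for (u,v) in ([(322,196),(175,270),(376,145),(257,182),(316,321),(303,182),(262,219)] if n=='scene' else [(313,142),(418,105),(215,290),(378,245),(325,180),(330,217),(374,183)]): print(u,v,W[v,u].round(0))
E
```

```text
scene table -0.8838963609017014
322 196 [539.  -2.  37.]
175 270 [ 430. -284.   18.]
376 145 [535. 218.  26.]
257 182 [391. -29.  16.]
316 321 [ 682. -221.   18.]
303 182 [490.   1.  46.]
262 219 [ 492. -125.   47.]
side table 0.20900358201782865
313 142 [588. -65. 108.]
418 105 [ 508. -310.  108.]
215 290 [516. 247.  21.]
378 245 [377. -17.  17.]
325 180 [552. -63.  28.]
330 217 [477.   4.  31.]
374 183 [ 474. -127.   27.]
```

View pics/crop.png

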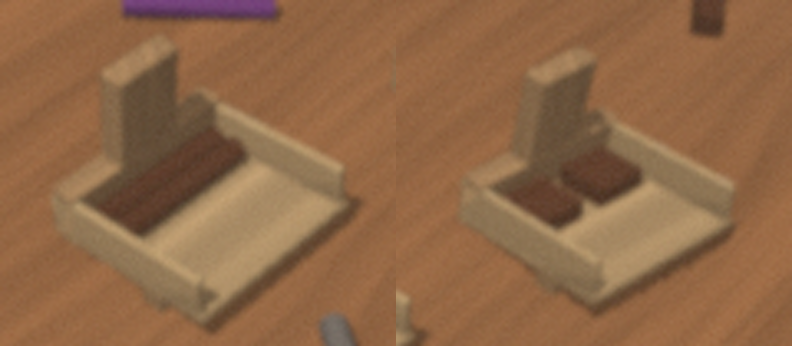

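Run:
```python
from h import *
P=[]
for n in ('scene','side'):
    d=np.load(f'pics/{n}0.npy'); W=cloud(n,d); W=W[d>0].reshape(-1,3)
    P.append(W)
    for nm,(c,r,z) in dict(scoop=((535,-62),110,12),rack=((525,225),150,10),twin=((450,-290),110,12)).items():
        Q=W[(np.hypot(*(W[:,:2]-c).T)<r)&(W[:,2]>z)&(W[:,2]<125)]
        # remove outliers: grid density
        print(n,nm,len(Q),cv2.minAreaRect(Q[:,:2].astype(np.float32)), 'zp',np.percentile(Q[:,2],[2,50,98]).round())
    Q=W[(np.hypot(*(W[:,:2]-(580,-65)).T)<80)&(W[:,2]>80)&(W[:,2]<125)]
    print(n,'grip',len(Q),cv2.minAreaRect(Q[:,:2].astype(np.float32)),Q[:,2].max())
    T=Q[Q[:,2]>105]; print('top',len(T),T.mean(0),cv2.minAreaRect(T[:,:2].astype(np.float32)))
A=np.vstack(P)
im=np.zeros((600,800,3),np.uint8)
for p in A:
    if 8<p[2]<125:
        u=int((p[0]-300)*1.6); v=int(300-(p[1]-0)*1.0-0) 
        u=int((p[0]-300)*1.5); v=int(580-(p[1]+150)*1.15)
        if 0<=u<800 and 0<=v<600: im[v,u]=max(im[v,u,0],int(p[2]*2))
cv2.imwrite('pics/top.png',cv2.applyColorMap(im,2))
```

```text
scene scoop 4123 ((512.7360229492188, -60.69256591796875), (134.42532348632812, 174.88394165039062), 88.69983673095703) zp [ 13.  27. 107.]
scene rack 4364 ((524.9524536132812, 244.38499450683594), (196.81776428222656, 196.96234130859375), 14.078422546386719) zp [13. 22. 29.]
scene twin 5714 ((456.825439453125, -305.68536376953125), (132.4959716796875, 130.24777221679688), 78.88080596923828) zp [ 13.  29. 107.]
scene grip 456 ((590.3787841796875, -63.25768280029297), (50.007259368896484, 19.105329513549805), 89.29597473144531) 109.80542625537669
top 213 [590.39851289 -63.74840718 106.86977076] ((589.8814697265625, -62.794227600097656), (49.0402717590332, 18.0992374420166), 89.29597473144531)
side scoop 4211 ((512.3291625976562, -60.612213134765625), (134.6448211669922, 173.8379364013672), 89.17127990722656) zp [ 14.  27. 108.]
side rack 12047 ((524.7862548828125, 243.33514404296875), (197.151611328125, 191.544189453125), 13.934929847717285) zp [17. 23. 30.]
side twin 3387 ((455.1654968261719, -306.05767822265625), (135.84315490722656, 130.0081024169922), 78.16802978515625) zp [ 14.  28. 108.]
side grip 383 ((588.6939086914062, -62.09343338012695), (50.53059005737305, 21.061498641967773), 89.35736083984375) 110.2715118453948
top 165 [587.76658733 -61.76764693 107.75066458] ((589.1790771484375, -62.39202880859375), (50.47915267944336, 20.3021240234375), 86.97471618652344)
```

View pics/top.png

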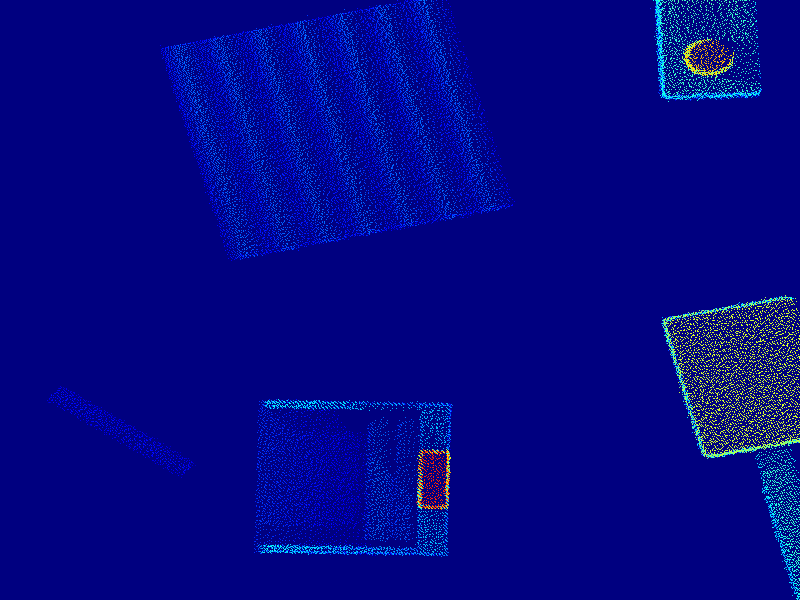

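The middle scoop (side view 330,185) holds the two long round dowels and the other holds square blocks, so the choice is confirmed. Moves only allow turns about the tool's x, so plain rows with the tool pointing down can't tip anything. I'll check how the arm behaves at the edge of its reach before choosing a way to tip.

Request:
{"op": "play_rows", "data": {
  "commands": [
    [0,-41,0,0,0],
    [0,-41,0,0,0],
    [0,-41,0,0,0],
    [0,-41,0,0,0],
    [0,-41,0,0,0],
    [0,-41,0,0,0]
  ]
}}

```text
time: 0.65
eef_pos: [216.7, 635.8, 496.7]
tool_rot: [0.697, 0.106, 0.699, -0.125]
contact_force: [0.3, 1.2, -0.2]
finger_gap: 1.0
```

```bash
cat >> h.py <<'E'
def st():
    s=read_state(); Rm=rot(s['tool_rot'])
    print('t',round(s['time'],2),'q',s['joints'].round(4).tolist(),'p',s['eef_pos'].round(2).tolist(),'X',Rm[:,0].round(4),'Y',Rm[:,1].round(4),'Z',Rm[:,2].round(4),'F',s['contact_force'].round(1),'gap',round(s['finger_gap'],3))
    open('log.txt','a').write(repr((s['joints'].tolist(),s['eef_pos'].tolist(),Rm.tolist()))+'\n')
    return s
E
python3 -c "
from h import *
st()"
```

```text
t 0.65 q [-1.333, 0.5205, 0.0464, 0.9075, -0.0234, 1.7402, -0.0534] p [216.69, 635.85, 496.74] X [-0.0072 -0.0252 -0.9997] Y [ 0.3222  0.9463 -0.0262] Z [ 0.9466 -0.3223  0.0013] F [ 0.3  1.2 -0.2] gap 1.0
```

Request:
{"op": "play_rows", "data": {
  "commands": [
    [0,-41,0,0,0],
    [0,-41,0,0,0],
    [0,-41,0,0,0],
    [0,-41,0,0,0],
    [0,-41,0,0,0]
  ]
}}

```text
time: 1.07
eef_pos: [205.3, 608.6, 639.9]
tool_rot: [0.702, 0.141, 0.692, -0.087]
contact_force: [-0.7, 0.5, -0.2]
finger_gap: 0.996
```

```bash
python3 -c "
from h import *
st()"
```

```text
t 1.07 q [-1.4126, 0.4877, 0.258, 0.5983, -0.1342, 1.9881, -0.0001] p [205.34, 608.6, 639.89] X [ 0.0262  0.0728 -0.997 ] Y [0.3166 0.9454 0.0774] Z [ 0.9482 -0.3176  0.0018] F [-0.7  0.5 -0.2] gap 0.996
```

```bash
cat > kin.py <<'E'
import numpy as np
from scipy.spatial.transform import Rotation as R
from scipy.optimize import least_squares
def Rz(a): return R.from_euler('z',a).as_matrix()
def Ry(a): return R.from_euler('y',a).as_matrix()
S0=np.array([1]*7.__int__() if False else [1,1,1,1,1,1,1])
def fk(q,p,s=S0):
    psi,h,a,b,c,e,e2,g=p[:8]
    q=np.array(q)*s
    M=Rz(psi+q[0])@Ry(q[1]); x=np.array([0,0,h])+M@[0,0,a]
    M=M@Rz(q[2]); x=x+M@[e,0,0]; M=M@Ry(q[3]); x=x+M@[-e2,0,b]
    M=M@Rz(q[4])@Ry(q[5])@Rz(q[6]+g); x=x+M@[p[8],0,c] if False else x+M@[0,0,c]
    # tool: X = flange z, Y = flange x, Z = flange y  (right handed: z,x,y)
    return x, np.stack([M[:,2],M[:,0],M[:,1]],1)
E
cat > fit.py <<'E'
from kin import *; import itertools
L=[eval(l) for l in open('log.txt')]
L.append(([-1.32577739,0.57652485,0.02486304,1.4379011,-0.01502561,1.12899683,-0.0564787],[217.838,638.452,255.45],R.from_quat([0.11514446,0.69764268,-0.11629953,0.6975033]).as_matrix().tolist()))
best=[]
for s7 in (1,-1):
  for s in itertools.product((1,-1),repeat=3):
    S=np.array([s[0],1,s[0],1,s[1],1,s[2]])
    def f(p):
        o=[]
        for q,x,M in L:
            X,N=fk(q,p,S); o+=list((X-x)/1.)+list(((N-np.array(M))*300).ravel())
        return np.array(o+[0.01*p[5],0.01*p[6]])
    for g0 in (0,1.57,3.14,-1.57):
        r=least_squares(f,[71/57.3-s[0]*-1.326,350,465,465,250,0,0,g0]); best.append((r.cost,S.tolist(),r.x.round(3).tolist(),np.abs(r.fun).max()))
  break
best.sort(key=lambda t:t[0])
for b in best[:6]: print(b)
E
python3 fit.py
```

```text
Traceback (most recent call last):
  File "fit.py", line 1, in <module>
    from kin import *; import itertools
    ^^^^^^^^^^^^^^^^^
  File "kin.py", line 6
    S0=np.array([1]*7.__int__() if False else [1,1,1,1,1,1,1])
                     ^
SyntaxError: invalid decimal literal
```

```bash
sed -i 's/^S0=.*/S0=np.ones(7)/; s/x=x+M@\[p\[8\],0,c\] if False else x+M@\[0,0,c\]/x=x+M@[0,0,c]/' kin.py; python3 fit.py
```

```text
(np.float64(4.318555118431526), [-1, 1, -1, 1, -1, 1, -1], [-0.069, 268.927, 568.192, 394.731, 319.047, 8.725, 3.177, -3.211], np.float64(1.598401734603724))
(np.float64(4.31855511843782), [-1, 1, -1, 1, -1, 1, -1], [-0.069, 268.927, 568.192, 394.731, 319.047, 8.725, 3.177, 3.073], np.float64(1.5984018383307879))
(np.float64(4.318555118438834), [-1, 1, -1, 1, -1, 1, -1], [-0.069, 268.927, 568.192, 394.731, 319.047, 8.725, 3.177, 3.073], np.float64(1.598401751082856))
(np.float64(4.318555118441052), [-1, 1, -1, 1, -1, 1, -1], [-0.069, 268.927, 568.192, 394.731, 319.047, 8.725, 3.177, 3.073], np.float64(1.5984017215376634))
(np.float64(14.74807554163503), [1, 1, 1, 1, 1, 1, 1], [2.552, 308.172, 530.633, 394.415, 318.47, 31.306, 7.374, -3.078], np.float64(2.5428463973876863))
(np.float64(14.748075541637487), [1, 1, 1, 1, 1, 1, 1], [2.552, 308.172, 530.633, 394.415, 318.47, 31.306, 7.374, 3.206], np.float64(2.5428463577231666))
```

The tool tilts at the j6 limit and the tilt persists. So I can tilt the tool first, take the grip obliquely, and tip with turns about the tool's x. I'll check the reachability of this with the fitted model.

```bash
cat > plan.py <<'E'
from kin import *
S=-np.ones(7);S[[1,3,5]]=1
P=[-0.069,268.927,568.192,394.731,319.047,8.725,3.177,3.073]
lo=np.array([-2.76,-.34,-1.52,.19,-1.09,.17,-2.82]);hi=np.array([2.76,2.15,1.57,2.46,4.23,1.99,2.82])
rng=np.random.default_rng(0)
def ik(x,M,n=25,q0=None):
    best=(1e9,None)
    for i in range(n):
        s=lo+(hi-lo)*rng.random(7) if (q0 is None or i) else np.clip(q0,lo+1e-3,hi-1e-3)
        def f(q):
            X,N=fk(q,P,S); return np.r_[(X-x)/10,((N-M)*20).ravel()]
        r=least_squares(f,s,bounds=(lo,hi),max_nfev=60)
        if r.cost<best[0]: best=(r.cost,r.x)
        if best[0]<1e-4: break
    return best
def axis(yaw,pitch):  # scoop rotation; pitch>0 mouth down
    return Rz(yaw)@Ry(-pitch)
def toolM(yaw_s,al,side,flip,dphi=0):
    # scoop level; approach horizontally along side*y_s
    B=Rz(yaw_s); u=B@np.array([0,side*np.sin(al),-np.cos(al)]); Y=B@np.array([flip,0,0.]); return np.stack([u,Y,np.cross(u,Y)],1)
if __name__=='__main__':
  D=np.pi/180
  for side in (1,-1):
   for al in (45,55,65,75):
    for flip in (1,-1):
      M=toolM(-1*D,al*D,side,flip)
      g=np.array([589.5,-62.5,80])-6*M[:,0]
      c,q=ik(g,M); c2,q2=ik(g+[0,0,80],M)
      print(side,al,flip,'grasp',round(c,4),q.round(2) if c<.01 else '', 'lift',round(c2,4))
      th=-side*np.arcsin(.5/np.sin(al*D)) 
      Mp=R.from_rotvec(M[:,0]*th).as_matrix()@M
      # pour pose: scoop R
      Rs=R.from_rotvec(M[:,0]*th).as_matrix()@Rz(-1*D)
      mouth=np.array([525,243,52])+np.array([np.cos(14*D),np.sin(14*D),0])*25
      gp=mouth+Rs@(np.array([55,0,80])-np.array([-62,0,24]))
      c3,q3=ik(gp-6*Mp[:,0],Mp)
      print('    pour th',round(th/D),'x_s',Rs[:,0].round(2),'yaw',round(np.arctan2(Rs[1,0],Rs[0,0])/D,1),'roll',Rs[2,1].round(3),'cost',round(c3,4),q3.round(2) if c3<.01 else '')
E
python3 plan.py
```

```text
1 45 1 grasp 0.0 [ 1.05  1.44 -1.5   1.7   0.73  1.1  -0.45] lift 0.0
    pour th -45 x_s [0.72 0.49 0.5 ] yaw 34.3 roll -0.146 cost 0.0 [ 0.03  0.71 -0.33  1.82 -0.92  0.73  1.29]
1 45 -1 grasp 0.0 [ 0.72  0.92 -0.55  1.7  -0.38  0.93 -2.58] lift 0.0
    pour th -45 x_s [0.72 0.49 0.5 ] yaw 34.3 roll -0.146 cost 0.0 [ 0.4   0.92 -1.01  1.82 -0.04  0.49 -2.62]
1 55 1 grasp 0.0 [ 0.94  1.15 -0.93  1.66 -0.09  0.96  0.31] lift 0.0
    pour th -38 x_s [0.8  0.34 0.5 ] yaw 22.8 roll -0.098 cost 0.0 [ 0.12  0.78 -0.35  1.82 -1.08  0.84  1.38]
1 55 -1 grasp 0.0 [ 1.08  1.52 -1.5   1.66  0.61  1.11  2.82] lift 0.0
    pour th -38 x_s [0.8  0.34 0.5 ] yaw 22.8 roll -0.098 cost 0.0 [ 0.12  0.78 -0.34  1.82 -1.08  0.85 -1.76]
1 65 1 grasp 0.0 [ 0.79  1.1  -0.55  1.61 -0.55  1.16  0.75] lift 0.0
    pour th -33 x_s [0.84 0.22 0.5 ] yaw 14.6 roll -0.064 cost 0.0 [ 0.35  0.93 -0.62  1.82 -1.02  0.79  1.36]
1 65 -1 grasp 0.0 [ 0.33  1.04  0.26  1.61 -1.04  1.58 -1.98] lift 0.0
    pour th -33 x_s [0.84 0.22 0.5 ] yaw 14.6 roll -0.064 cost 0.0 [ 0.51  1.07 -0.95  1.82 -0.65  0.58 -2.08]
1 75 1 gras
[... 1123 characters left out ...]
9  1.75  1.09  1.38 -1.28] lift 0.0
    pour th 33 x_s [ 0.83 -0.25  0.5 ] yaw -16.6 roll 0.064 cost 0.0 [-0.56  1.1  -0.46  1.18  1.04  1.98 -1.74]
-1 65 -1 grasp 0.0 [-0.86  1.12  0.72  1.75  0.54  0.91  2.33] lift 0.0
    pour th 33 x_s [ 0.83 -0.25  0.5 ] yaw -16.6 roll 0.064 cost 0.0 [-0.56  1.1  -0.45  1.18  1.03  1.98  1.4 ]
-1 75 1 grasp 0.0 [-0.85  1.19  0.64  1.71  0.68  1.06 -0.97] lift 0.0
    pour th 31 x_s [ 0.85 -0.15  0.5 ] yaw -9.9 roll 0.036 cost 0.0 [-1.16  1.36  1.01  1.09  0.17  1.63 -1.02]
-1 75 -1 grasp 0.0 [-0.18  1.14 -0.48  1.71  1.3   1.82  1.7 ] lift 0.0
    pour th 31 x_s [ 0.85 -0.15  0.5 ] yaw -9.9 roll 0.036 cost 0.0 [-0.74  1.16 -0.12  1.09  0.94  1.97  1.57]
```

```bash
cat >> h.py <<'E'
def rows(target,turn=0,n=8,close=0,s=None):
    """n equal rows from present pose to world target with total turn deg about tool x"""
    s=s or read_state(); M=rot(s['tool_rot']); p=s['eef_pos'].copy(); d=(np.array(target)-p)/n; out=[]
    for i in range(n):
        out.append([close]+[round(float(v),1) for v in M.T@d]+[round(turn/n,2)])
        M=M@R.from_euler('x',turn/n,degrees=True).as_matrix()
    print('step',np.linalg.norm(d).round(1),out)
E
python3 -c "
from h import *
s=st(); rows([0,610,600],50,8)"
```

```text
t 1.07 q [-1.4126, 0.4877, 0.258, 0.5983, -0.1342, 1.9881, -0.0001] p [205.34, 608.6, 639.89] X [ 0.0262  0.0728 -0.997 ] Y [0.3166 0.9454 0.0774] Z [ 0.9482 -0.3176  0.0018] F [-0.7  0.5 -0.2] gap 0.996
step 26.1 [[0, 4.3, -8.3, -24.4, 6.25], [0, 4.3, -11.0, -23.3, 6.25], [0, 4.3, -13.4, -22.0, 6.25], [0, 4.3, -15.7, -20.4, 6.25], [0, 4.3, -17.9, -18.6, 6.25], [0, 4.3, -19.8, -16.5, 6.25], [0, 4.3, -21.5, -14.3, 6.25], [0, 4.3, -22.9, -11.9, 6.25]]
```

Request:
{"op": "play_rows", "data": {
  "commands": [
    [0,4.3,-8.3,-24.4,6.25],
    [0,4.3,-11.0,-23.3,6.25],
    [0,4.3,-13.4,-22.0,6.25],
    [0,4.3,-15.7,-20.4,6.25],
    [0,4.3,-17.9,-18.6,6.25],
    [0,4.3,-19.8,-16.5,6.25],
    [0,4.3,-21.5,-14.3,6.25],
    [0,4.3,-22.9,-11.9,6.25]
  ]
}}

```text
time: 1.73
eef_pos: [-0.7, 598.4, 606.2]
tool_rot: [0.567, 0.44, 0.58, -0.385]
contact_force: [0.0, -0.1, 0.4]
finger_gap: 0.998
```

```bash
python3 -c "
from h import *
s=st(); rows([20,800,680],10,5)"; python3 fit.py | head -1
```

```text
t 1.73 q [-1.8912, 0.366, 0.419, 0.9145, -0.1243, 1.8123, -1.2124] p [-0.72, 598.39, 606.18] X [ 0.0305  0.0735 -0.9968] Y [0.947  0.3171 0.0524] Z [ 0.3199 -0.9456 -0.0599] F [ 0.  -0.1  0.4] gap 0.998
step 43.1 [[0, -11.6, 17.5, -37.7, 2.0], [0, -11.6, 16.2, -38.3, 2.0], [0, -11.6, 14.8, -38.8, 2.0], [0, -11.6, 13.4, -39.3, 2.0], [0, -11.6, 12.1, -39.8, 2.0]]
(np.float64(14.438351851993884), [-1, 1, -1, 1, -1, 1, -1], [-0.07, 267.803, 567.979, 395.091, 317.531, 8.164, 3.217, 3.072], np.float64(1.9230165724559924))
```

Request:
{"op": "play_rows", "data": {
  "commands": [
    [0,-20,14,-32,4],
    [0,-20,12,-33,4],
    [0,-20,9,-34,4],
    [0,-20,7,-35,4],
    [0,-20,5,-36,2.5]
  ]
}}

```text
time: 2.15
eef_pos: [0.3, 708.4, 629.9]
tool_rot: [0.469, 0.537, 0.531, -0.458]
contact_force: [0.4, -0.0, 0.3]
finger_gap: 0.997
```

```bash
python3 -c "
from h import *
s=st()"
```

```text
t 2.15 q [-1.7207, 0.6049, 0.3046, 0.4195, -0.1827, 1.9882, -1.5615] p [0.27, 708.42, 629.85] X [ 0.0174  0.141  -0.9899] Y [0.9998 0.004  0.0181] Z [ 0.0065 -0.99   -0.1409] F [ 0.4 -0.   0.3] gap 0.997
```

Request:
{"op": "play_rows", "data": {
  "commands": [
    [0,-41,0,-5,0],
    [0,-41,0,-5,0],
    [0,-41,0,-5,0],
    [0,-41,0,-5,0],
    [0,-41,0,-5,0],
    [0,-41,0,-5,0],
    [0,-41,0,-5,0],
    [0,-41,0,-5,0]
  ]
}}

```text
time: 2.82
eef_pos: [-0.7, 583.2, 776.7]
tool_rot: [0.413, 0.581, 0.573, -0.405]
contact_force: [-1.0, 0.7, -0.1]
finger_gap: 0.999
```

```bash
python3 -c "
from h import *
s=st()"
```

```text
t 2.82 q [-1.8315, 0.3351, 0.3928, 0.4959, -0.1537, 1.9884, -1.5677] p [-0.73, 583.23, 776.7] X [ 0.0159  0.332  -0.9431] Y [ 0.9999 -0.0032  0.0157] Z [ 0.0022 -0.9433 -0.3321] F [-1.   0.7 -0.1] gap 0.999
```

Request:
{"op": "play_rows", "data": {
  "commands": [
    [0,-41,0,-16,0],
    [0,-41,0,-16,0],
    [0,-41,0,-18,0],
    [0,-41,0,-18,0],
    [0,-41,0,-20,0],
    [0,-41,0,-20,0],
    [0,-41,0,-22,0],
    [0,-41,0,-22,0]
  ]
}}

```text
time: 3.48
eef_pos: [-1.8, 511.6, 898.7]
tool_rot: [0.334, 0.628, 0.622, -0.327]
contact_force: [-0.3, -0.7, -0.1]
finger_gap: 1.001
```

```bash
python3 -c "
from h import *
s=st()"
```

```text
t 3.48 q [-1.9612, 0.2141, 0.5685, 0.3642, -0.1924, 1.9876, -1.5712] p [-1.82, 511.64, 898.72] X [ 0.0132  0.563  -0.8264] Y [ 0.9999 -0.0037  0.0135] Z [ 0.0045 -0.8265 -0.563 ] F [-0.3 -0.7 -0.1] gap 1.001
```

Tilt is now 34°. I'll push further the same way.

Request:
{"op": "play_rows", "data": {
  "commands": [
    [0,-36,0,-24,0],
    [0,-36,0,-24,0],
    [0,-35,0,-26,0],
    [0,-34,0,-28,0],
    [0,-33,0,-29,0],
    [0,-32,0,-30,0],
    [0,-31,0,-31,0],
    [0,-30,0,-32,0]
  ]
}}

```text
time: 4.15
eef_pos: [-5.6, 465.9, 988.2]
tool_rot: [0.264, 0.659, 0.657, -0.255]
contact_force: [0.3, 0.1, -0.1]
finger_gap: 0.998
```

```bash
python3 -c "
from h import *
s=st()"
```

```text
t 4.15 q [-2.0611, 0.1983, 1.0869, 0.1932, -0.5946, 1.9876, -1.5369] p [-5.59, 465.89, 988.15] X [ 0.0077  0.7309 -0.6824] Y [0.9999 0.0019 0.0134] Z [ 0.0111 -0.6825 -0.7308] F [ 0.3  0.1 -0.1] gap 0.998
```

Request:
{"op": "play_rows", "data": {
  "commands": [
    [0,-28,0,-30,0],
    [0,-28,0,-30,0],
    [0,-28,0,-30,0],
    [0,-26,0,-32,0],
    [0,-26,0,-32,0],
    [0,-25,0,-33,0],
    [0,-24,0,-33,0],
    [0,-24,0,-33,0]
  ]
}}

```text
time: 4.82
eef_pos: [-3.8, 394.0, 1036.0]
tool_rot: [0.227, 0.656, 0.688, -0.213]
contact_force: [-0.3, -0.3, 0.3]
finger_gap: 1.001
```

```bash
python3 -c "
from h import *
s=st()"
```

```text
t 4.82 q [-2.3173, 0.1199, 1.5708, 0.1921, -0.8427, 1.9877, -1.4893] p [-3.82, 394.04, 1035.96] X [-0.0367  0.8054 -0.5916] Y [0.9988 0.0483 0.0037] Z [ 0.0316 -0.5908 -0.8062] F [-0.3 -0.3  0.3] gap 1.001
```

Request:
{"op": "play_rows", "data": {
  "commands": [
    [0,-24,4,-33,0],
    [0,-24,4,-33,0],
    [0,-22,4,-34,0],
    [0,-22,4,-34,0],
    [0,-20,4,-35,0],
    [0,-20,4,-35,0]
  ]
}}

```text
time: 5.32
eef_pos: [42.2, 365.6, 1070.6]
tool_rot: [0.186, 0.66, 0.706, -0.178]
contact_force: [-0.0, 0.3, -0.9]
finger_gap: 0.999
```

```bash
python3 -c "
from h import *
s=st()"; python3 fit.py | head -1
```

```text
t 5.32 q [-2.0618, 0.0701, 1.5704, 0.1927, -1.0867, 1.944, -1.4197] p [42.24, 365.64, 1070.57] X [-0.06    0.8654 -0.4975] Y [ 0.9978  0.0657 -0.006 ] Z [ 0.0275 -0.4967 -0.8675] F [-0.   0.3 -0.9] gap 0.999
(np.float64(1103.837879060766), [-1, 1, -1, 1, -1, 1, -1], [-0.057, 285.32, 546.772, 401.593, 312.983, 13.042, 0.704, -3.191], np.float64(14.814768356325555))
```

```bash
python3 -c "
from h import *
rows([300,420,850],0,8)"
```

```text
step 42.9 [[0, 17.7, 32.8, 21.4, 0.0], [0, 17.7, 32.8, 21.4, 0.0], [0, 17.7, 32.8, 21.4, 0.0], [0, 17.7, 32.8, 21.4, 0.0], [0, 17.7, 32.8, 21.4, 0.0], [0, 17.7, 32.8, 21.4, 0.0], [0, 17.7, 32.8, 21.4, 0.0], [0, 17.7, 32.8, 21.4, 0.0]]
```

Request:
{"op": "play_rows", "data": {
  "commands": [
    [0,17,32,20,0],
    [0,17,32,20,0],
    [0,17,32,20,0],
    [0,17,32,20,0],
    [0,17,32,20,0],
    [0,17,32,20,0],
    [0,17,32,20,0],
    [0,17,32,20,0]
  ]
}}

```text
time: 5.98
eef_pos: [259.6, 417.9, 940.9]
tool_rot: [0.185, 0.651, 0.713, -0.183]
contact_force: [0.2, -2.9, 1.2]
finger_gap: 1.003
```

```bash
python3 -c "
from h import *
s=st()"
```

```text
t 5.98 q [-2.1294, -0.0619, 1.4344, 0.8548, -0.7511, 1.5665, -0.8966] p [259.6, 417.87, 940.89] X [-0.0832  0.861  -0.5017] Y [ 0.9962  0.0851 -0.0192] Z [ 0.0262 -0.5014 -0.8648] F [ 0.2 -2.9  1.2] gap 1.003
```

```bash
cat > kin.py <<'E'
import numpy as np
from scipy.spatial.transform import Rotation as R
from scipy.optimize import least_squares
def Rz(a): return R.from_euler('z',a).as_matrix()
def Ry(a): return R.from_euler('y',a).as_matrix()
S=-np.ones(7);S[[1,3,5]]=1
def fk(q,p,S=S):
    q=np.array(q)*S+p[:7]; o=p[7:].reshape(-1,2)  # (lateral y, axial z) per link pair
    M=Rz(q[0]); x=M@[0,o[0,0],o[0,1]]; M=M@Ry(q[1])
    x=x+M@[0,o[1,0],o[1,1]]; M=M@Rz(q[2])@Ry(q[3]); x=x+M@[0,o[2,0],o[2,1]]
    M=M@Rz(q[4]); M=M@Ry(q[5]); x=x+M@[0,o[3,0],o[3,1]]; M=M@Rz(q[6])
    return x, np.stack([M[:,2],M[:,0],M[:,1]],1)
E
cat > fit.py <<'E'
from kin import *
L=[eval(l) for l in open('log.txt')]
L.append(([-1.32577739,0.57652485,0.02486304,1.4379011,-0.01502561,1.12899683,-0.0564787],[217.838,638.452,255.45],R.from_quat([0.11514446,0.69764268,-0.11629953,0.6975033]).as_matrix().tolist()))
def f(p):
    o=[]
    for q,x,M in L:
        X,N=fk(q,p); o+=list((X-x)/1.)+list(((N-np.array(M))*300).ravel())
    return np.array(o+list(p[:6]*100*.3))
p0=np.r_[[0]*6,3.1,0,268,0,568,0,395,0,317]
r=least_squares(f,p0); np.save('P.npy',r.x)
print(r.cost,r.x.round(3).tolist()); print(np.abs(r.fun).max(), len(L))
E
python3 fit.py
```

```text
5.504798279119184e-08 [-0.0, 0.0, 0.0, 0.0, -0.0, -0.0, 3.142, 253.429, 266.7, -268.429, 587.319, -31.5, 391.263, -0.35, 336.19]
0.00017900359932809806 12
```

```bash
cat > sim.py <<'E'
from kin import *
P=np.load('P.npy')
lo=np.array([-2.76,-.34,-1.52,.19,-1.09,.17,-2.82]);hi=np.array([2.76,2.15,1.57,2.46,4.23,1.99,2.82])
vmax=.7*np.array([2.22,2.22,3.01,3.01,3.14,3.14,3.14])/12
def step(q,x,M,w=.02,wr=300.,speed=True):
    def f(z):
        X,N=fk(z,P); return np.r_[(X-x),R.from_matrix(N@M.T).as_rotvec()*wr,(z-q)*w*100]
    r=least_squares(f,np.clip(q,lo+1e-6,hi-1e-6),bounds=(lo,hi),max_nfev=40)
    d=r.x-q; k=max(1,np.abs(d/vmax).max()) if speed else 1
    return q+d/k
def go(q,target,M=None,n=20,verbose=True,**k):
    X,N=fk(q,P); M=N if M is None else M
    for i in range(1,n+1): q=step(q,X+(np.array(target)-X)*i/n,M,speed=False,**k)
    Xf,Nf=fk(q,P)
    if verbose: print('to',target,'err',np.linalg.norm(Xf-target).round(1),'rot',np.degrees(np.linalg.norm(R.from_matrix(Nf@M.T).as_rotvec())).round(1),q.round(2))
    return q
E
python3 - <<'E'
from sim import *
from h import read_state
q=np.array(read_state()['joints']); 
qa=go(q,[450,250,600]); qb=go(qa,[560,-150,300]); qc=go(qb,[595,-62,85])
qd=go(qa,[600,200,600]);go(qd,[700,250,700])
E
```

```text
to [450, 250, 600] err 10.3 rot 2.2 [-1.97 -0.34  1.57  1.67 -0.69  1.2  -0.12]
to [560, -150, 300] err 170.5 rot 33.8 [-1.37 -0.34  1.57  2.02 -0.37  0.91  0.29]
to [595, -62, 85] err 221.3 rot 19.9 [-1.7  -0.34  1.57  2.4   0.64  0.22 -0.88]
to [600, 200, 600] err 72.6 rot 15.2 [-1.94 -0.34  1.57  1.6  -0.56  1.04 -0.2 ]
to [700, 250, 700] err 77.5 rot 14.6 [-2.13 -0.34  1.57  1.4  -0.25  0.86 -0.55]
```

Run:
```python
from sim import *
from h import read_state
q=np.array(read_state()['joints']); 
for path in ([[0,600,900],[0,800,600],[300,700,400],[500,400,400]],[[300,600,900],[400,800,600],[500,600,400]],[[400,600,800],[560,200,500]],[[0,750,900],[0,900,600],[300,700,400],[560,200,400]]):
    z=q
    for t in path: z=go(z,t)
    print()
```

```text
to [0, 600, 900] err 0.0 rot 0.0 [-1.97 -0.04  0.31  1.03  0.    1.11 -1.58]
to [0, 800, 600] err 0.0 rot 0.0 [-1.79  0.22  0.24  1.55 -0.36  0.36 -1.24]
to [300, 700, 400] err 0.6 rot 0.3 [-0.36  0.5  -0.93  1.84 -1.09  0.17  0.06]
to [500, 400, 400] err 0.0 rot 0.0 [ 0.28  0.51 -0.87  1.81 -0.89  0.78  0.23]

to [300, 600, 900] err 34.3 rot 6.4 [-2.76 -0.23  1.48  1.06 -0.21  1.04 -1.11]
to [400, 800, 600] err 189.2 rot 9.6 [-2.76 -0.34  1.49  1.77 -0.23  0.21 -0.91]
to [500, 600, 400] err 132.9 rot 17.9 [-2.74 -0.34  1.57  2.06  1.73  0.17 -2.82]

to [400, 600, 800] err 39.9 rot 6.7 [-2.76 -0.34  1.54  1.25 -0.21  0.88 -0.95]
to [560, 200, 500] err 69.7 rot 14.3 [-1.86 -0.34  1.57  1.87 -0.75  0.88  0.07]

to [0, 750, 900] err 0.0 rot 0.0 [-2.03  0.31  0.88  0.7  -0.58  1.21 -1.33]
to [0, 900, 600] err 0.0 rot 0.0 [-1.97  0.44  0.63  1.31 -0.81  0.52 -0.94]
to [300, 700, 400] err 0.6 rot 0.3 [-0.36  0.5  -0.93  1.84 -1.09  0.17  0.06]
to [560, 200, 400] err 0.0 rot 0.0 [ 0.58  0.58 -0.82  1.67 -0.72  1.12  0.28]
```

```bash
python3 -c "
from h import *
rows([0,600,900],0,8)"
```

```text
step 40.0 [[0, 24.9, -30.3, -7.8, 0.0], [0, 24.9, -30.3, -7.8, 0.0], [0, 24.9, -30.3, -7.8, 0.0], [0, 24.9, -30.3, -7.8, 0.0], [0, 24.9, -30.3, -7.8, 0.0], [0, 24.9, -30.3, -7.8, 0.0], [0, 24.9, -30.3, -7.8, 0.0], [0, 24.9, -30.3, -7.8, 0.0]]
```

Request:
{"op": "play_rows", "data": {
  "commands": [
    [0,25,-30,-8,0],
    [0,25,-30,-8,0],
    [0,25,-30,-8,0],
    [0,25,-30,-8,0],
    [0,25,-30,-8,0],
    [0,25,-30,-8,0],
    [0,25,-30,-8,0],
    [0,25,-30,-8,0]
  ]
}}

```text
time: 6.65
eef_pos: [48.5, 569.8, 915.8]
tool_rot: [0.17, 0.652, 0.715, -0.184]
contact_force: [1.7, 0.8, 0.8]
finger_gap: 0.998
```

Run:
```python
from h import *
from sim import *
s=st(); q=s['joints']
qa=go(q,[0,760,650]);qb=go(qa,[350,650,500]); qc=go(qb,[560,300,450]); 
qd=go(qa,[250,800,650]); go(qd,[450,600,650])
# direct
qe=go(q,[300,650,700]); qf=go(qe,[560,300,500]); qg=go(qf,[590,-170,250]);qg=go(qg,[590,-62,85])
for t in ([750,400,500],[900,480,500],[950,520,600]):
  z=go(qf,t); X=fk(z,P)[1][:,0]; print(np.degrees(np.arctan2(X[1],X[0])),np.degrees(np.arccos(-X[2])))
```

```text
t 6.65 q [-1.8924, -0.0804, 0.3592, 1.0268, -0.1203, 1.1332, -1.4729] p [48.51, 569.78, 915.83] X [-0.0907  0.8709 -0.483 ] Y [ 0.9959  0.0812 -0.0405] Z [ 0.004  -0.4847 -0.8747] F [1.7 0.8 0.8] gap 0.998
to [0, 760, 650] err 0.0 rot 0.0 [-1.87  0.13  0.31  1.54 -0.3   0.42 -1.32]
to [350, 650, 500] err 0.0 rot 0.0 [-0.44  0.32 -0.55  1.71 -1.09  0.57 -0.06]
to [560, 300, 450] err 0.0 rot 0.0 [ 0.23  0.46 -0.5   1.63 -0.94  1.17  0.27]
to [250, 800, 650] err 0.0 rot 0.0 [-1.26  0.33  0.17  1.28 -0.86  0.73 -0.65]
to [450, 600, 650] err 0.0 rot 0.0 [-0.78  0.31  0.2   1.3  -1.09  1.13 -0.26]
to [300, 650, 700] err 0.0 rot 0.0 [-1.48  0.19  0.74  1.39 -1.07  1.03 -0.44]
to [560, 300, 500] err 0.0 rot 0.0 [-0.03  0.4  -0.09  1.56 -1.07  1.37  0.28]
to [590, -170, 250] err 0.0 rot 0.0 [ 0.56  0.88  0.04  1.31 -0.78  1.76  0.85]
to [590, -62, 85] err 0.0 rot 0.0 [ 0.45  1.02 -0.    1.55 -0.85  1.42  1.04]
to [750, 400, 500] err 0.0 rot 0.0 [-0.17  0.74 -0.07  0.92 -1.03  1.42 -0.02]
95.94320665747702 61.11778368671561
to [900, 480, 500] err 23.5 rot 5.0 [-0.25  1.1   0.04  0.19 -1.09  1.5  -0.36]
90.73387108721366 63.11488712343256
to [950, 520, 600] err 65.3 rot 13.9 [-0.28  1.04  0.03  0.19 -1.09  1.35 -0.43]
82.5148795227895 67.87575140362195
```

```bash
python3 -c "
from h import *
rows([300,650,700],0,10)
from sim import *
q=read_state()['joints'];q=go(q,[300,650,700]);q=go(q,[700,350,550]);q=go(q,[880,460,550]);X=fk(q,P)[1][:,0]; print(np.degrees(np.arctan2(X[1],X[0])),np.degrees(np.arccos(-X[2])))
"
```

```text
step 34.1 [[0, 15.1, 26.6, 15.1, 0.0], [0, 15.1, 26.6, 15.1, 0.0], [0, 15.1, 26.6, 15.1, 0.0], [0, 15.1, 26.6, 15.1, 0.0], [0, 15.1, 26.6, 15.1, 0.0], [0, 15.1, 26.6, 15.1, 0.0], [0, 15.1, 26.6, 15.1, 0.0], [0, 15.1, 26.6, 15.1, 0.0], [0, 15.1, 26.6, 15.1, 0.0], [0, 15.1, 26.6, 15.1, 0.0]]
to [300, 650, 700] err 0.0 rot 0.0 [-1.48  0.19  0.74  1.39 -1.07  1.03 -0.44]
to [700, 350, 550] err 0.0 rot 0.0 [-0.16  0.62  0.03  1.03 -1.09  1.51  0.01]
to [880, 460, 550] err 23.1 rot 4.9 [-0.23  1.04  0.03  0.19 -1.09  1.54 -0.4 ]
90.91066568056814 63.2608329461761
```

Request:
{"op": "play_rows", "data": {
  "commands": [
    [0,18,30,18,0],
    [0,18,30,18,0],
    [0,18,30,18,0],
    [0,18,30,18,0],
    [0,18,30,18,0],
    [0,18,30,18,0],
    [0,18,30,18,0],
    [0,18,30,18,0]
  ]
}}

```text
time: 7.32
eef_pos: [250.4, 662.2, 710.5]
tool_rot: [0.161, 0.64, 0.731, -0.175]
contact_force: [-1.7, 0.1, 0.8]
finger_gap: 0.998
```

```bash
python3 -c "
from h import *
st();rows([700,350,550],0,14)
from sim import *
q=read_state()['joints'];q=go(q,[700,350,550]);q=go(q,[880,460,550]);X=fk(q,P)[1][:,0]; print(np.degrees(np.arctan2(X[1],X[0])),np.degrees(np.arccos(-X[2])))
"
```

```text
t 7.32 q [-1.6061, 0.1608, 0.7689, 1.4148, -1.0637, 0.9824, -0.4674] p [250.44, 662.15, 710.52] X [-0.1289  0.8785 -0.4601] Y [ 0.9916  0.1192 -0.0501] Z [ 0.0108 -0.4627 -0.8865] F [-1.7  0.1  0.8] gap 0.998
step 40.7 [[0, -18.5, 29.8, 20.8, 0.0], [0, -18.5, 29.8, 20.8, 0.0], [0, -18.5, 29.8, 20.8, 0.0], [0, -18.5, 29.8, 20.8, 0.0], [0, -18.5, 29.8, 20.8, 0.0], [0, -18.5, 29.8, 20.8, 0.0], [0, -18.5, 29.8, 20.8, 0.0], [0, -18.5, 29.8, 20.8, 0.0], [0, -18.5, 29.8, 20.8, 0.0], [0, -18.5, 29.8, 20.8, 0.0], [0, -18.5, 29.8, 20.8, 0.0], [0, -18.5, 29.8, 20.8, 0.0], [0, -18.5, 29.8, 20.8, 0.0], [0, -18.5, 29.8, 20.8, 0.0]]
to [700, 350, 550] err 0.0 rot 0.0 [-0.13  0.65 -0.02  1.   -1.08  1.54  0.01]
to [880, 460, 550] err 26.6 rot 5.7 [-0.22  1.05 -0.01  0.19 -1.09  1.55 -0.38]
92.5735117745544 64.94784441114565
```

Request:
{"op": "play_rows", "data": {
  "commands": [
    [0,-18,30,21,0],
    [0,-18,30,21,0],
    [0,-18,30,21,0],
    [0,-18,30,21,0],
    [0,-18,30,21,0],
    [0,-18,30,21,0],
    [0,-18,30,21,0],
    [0,-18,30,21,0]
  ]
}}

```text
time: 7.98
eef_pos: [423.6, 552.9, 640.4]
tool_rot: [0.161, 0.638, 0.732, -0.179]
contact_force: [1.1, 1.4, -0.1]
finger_gap: 0.997
```

Request:
{"op": "play_rows", "data": {
  "commands": [
    [0,-18,30,21,0],
    [0,-18,30,21,0],
    [0,-18,30,21,0],
    [0,-18,30,21,0],
    [0,-18,30,21,0],
    [0,-18,30,21,0],
    [0,-18,30,21,0]
  ]
}}

```text
time: 8.57
eef_pos: [656.3, 394.9, 559.2]
tool_rot: [0.155, 0.642, 0.731, -0.172]
contact_force: [0.8, 0.3, 0.4]
finger_gap: 1.001
```

```bash
python3 -c "
from h import *
st()
from sim import *
q=read_state()['joints'];q=go(q,[880,460,550]);X=fk(q,P)[1][:,0]; print(np.degrees(np.arctan2(X[1],X[0])),np.degrees(np.arccos(-X[2])))
rows([880,460,550],0,6)
"
```

```text
t 8.57 q [-0.1544, 0.5695, -0.0993, 1.1313, -1.0648, 1.4232, 0.0096] p [656.27, 394.86, 559.16] X [-0.1276  0.8852 -0.4473] Y [ 0.9918  0.1158 -0.0536] Z [ 0.0044 -0.4505 -0.8928] F [0.8 0.3 0.4] gap 1.001
to [880, 460, 550] err 25.5 rot 5.4 [-0.22  1.06 -0.02  0.19 -1.09  1.55 -0.39]
92.7046973838643 65.65567480449215
step 38.9 [[0, 5.5, 38.3, -3.4, 0.0], [0, 5.5, 38.3, -3.4, 0.0], [0, 5.5, 38.3, -3.4, 0.0], [0, 5.5, 38.3, -3.4, 0.0], [0, 5.5, 38.3, -3.4, 0.0], [0, 5.5, 38.3, -3.4, 0.0]]
```

Request:
{"op": "play_rows", "data": {
  "commands": [
    [0,5,38,-3,0],
    [0,5,38,-3,0],
    [0,5,38,-3,0],
    [0,5,38,-3,0],
    [0,5,38,-3,0],
    [0,5,38,-3,0],
    [0,5,38,-3,0]
  ]
}}

```text
time: 9.15
eef_pos: [857.0, 437.8, 511.1]
tool_rot: [0.139, 0.664, 0.713, -0.176]
contact_force: [0.3, -0.0, -4.9]
finger_gap: 0.997
```

```bash
cat >> h.py <<'E'
def xa():
    X=rot(read_state()['tool_rot'])[:,0]; print('az',np.degrees(np.arctan2(X[1],X[0])).round(2),'alpha',np.degrees(np.arccos(-X[2])).round(2))
E
python3 -c "
from h import *
st();xa()"
```

```text
t 9.15 q [-0.2023, 1.077, -0.027, 0.2026, -1.0844, 1.5902, -0.3863] p [856.97, 437.78, 511.06] X [-0.078   0.8984 -0.4321] Y [ 0.9964  0.0553 -0.0649] Z [-0.0344 -0.4356 -0.8995] F [ 0.3 -0.  -4.9] gap 0.997
az 94.96 alpha 64.4
```

Azimuth is now 95° and needs to be about 89°, so I'll push a little more.

Request:
{"op": "play_rows", "data": {
  "commands": [
    [0,5,38,-3,0],
    [0,5,38,-3,0],
    [0,5,38,-3,0]
  ]
}}

```text
time: 9.4
eef_pos: [900.1, 449.9, 467.1]
tool_rot: [0.13, 0.691, 0.692, -0.164]
contact_force: [-0.0, -0.5, 0.2]
finger_gap: 1.002
```

```bash
python3 -c "
from h import *
st();xa()"
```

```text
t 9.4 q [-0.205, 1.1389, -0.0318, 0.1935, -1.0867, 1.4913, -0.3508] p [900.11, 449.93, 467.1] X [-0.0114  0.9136 -0.4064] Y [ 0.9989 -0.0085 -0.0471] Z [-0.0465 -0.4065 -0.9125] F [-0.  -0.5  0.2] gap 1.002
az 90.72 alpha 66.02
```

Run:
```python
from h import *
from sim import *
q=np.array(read_state()['joints']); X,M=fk(q,P)
M=M@R.from_euler('x',-2.95,degrees=True).as_matrix(); print(M.round(3))
q=step(q,X,M,speed=False)
g=np.array([589.5,-62.5,80]); u=M[:,0]
q=go(q,[700,250,400],M);q=go(q,[640,0,330],M); q=go(q,g-126*u+[0,0,60],M); q=go(q,g-126*u,M); q=go(q,g-6*u,M)
qg=q.copy()
# carry
q=go(q,g-6*u+[0,0,120],M)
Rs=np.stack([M[:,1],np.cross([0,0,1],M[:,1]),[0,0,1]],1)
for pit in (0,10,20,30,35):
    th=np.arcsin(np.sin(np.radians(pit))/np.linalg.norm(M[:2,0])); 
    for sg in (1,-1):
        T=R.from_rotvec(u*th*sg).as_matrix(); R2=T@Rs
        if R2[2,0]<-1e-9: continue
        yaw=np.degrees(np.arctan2(R2[1,0],R2[0,0]))
        D=np.pi/180
        mouth=np.array([525,243,55])+np.array([np.cos(14*D),np.sin(14*D),0])*30
        gp=mouth+R2@np.array([117,0,56.])
        print(pit,'th',np.degrees(th*sg).round(1),'yaw',yaw.round(1),'roll',np.degrees(R2[2,1]).round(1)); q=go(q,gp-6*u,T@M)
        break
```

```text
[[-0.011  1.     0.005]
 [ 0.914  0.012 -0.406]
 [-0.406 -0.    -0.914]]
to [700, 250, 400] err 0.0 rot 0.0 [ 0.13  0.67 -0.2   1.41 -1.09  1.3   0.43]
to [640, 0, 330] err 0.0 rot 0.0 [ 0.46  0.74 -0.14  1.46 -0.95  1.55  0.68]
to [ 590.93669593 -177.61731269  191.20488477] err 0.0 rot 0.0 [ 0.67  0.97 -0.08  1.37 -0.79  1.65  0.91]
to [ 590.93669593 -177.61731269  131.20488477] err 0.0 rot 0.0 [ 0.67  1.04 -0.08  1.37 -0.78  1.59  0.97]
to [589.56841409 -67.98177679  82.43832785] err 0.0 rot 0.0 [ 0.57  1.05 -0.13  1.58 -0.86  1.37  1.06]
to [589.56841409 -67.98177679 202.43832785] err 0.0 rot 0.0 [ 0.57  0.88 -0.13  1.57 -0.87  1.48  0.93]
10 th -11.0 yaw 5.2 roll -0.4
to [659.20686869 254.7396417  132.89166504] err 0.0 rot 0.0 [ 0.27  0.97 -0.44  1.68 -1.09  0.93  1.07]
20 th -22.0 yaw 10.0 roll -1.5
to [643.31264704 262.17116558 150.0449547 ] err 0.0 rot 0.0 [ 0.29  0.95 -0.5   1.73 -1.08  0.89  1.25]
30 th -33.2 yaw 15.6 roll -3.5
to [623.82376082 268.27196177 164.30739997] err 0.0 rot 0.0 [ 0.32  0.92 -0.56  1.78 -1.08  0.84  1.44]
35 th -38.9 yaw 18.9 roll -4.7
to [612.81994842 270.74601356 170.17823294] err 0.0 rot 0.0 [ 0.34  0.91 -0.6   1.81 -1.08  0.81  1.54]
```

```bash
python3 -c "
from h import *
rows([680,180,400],-3,10)"
```

```text
step 35.5 [[0, -21.7, -21.4, 18.1, -0.3], [0, -21.7, -21.5, 18.0, -0.3], [0, -21.7, -21.6, 17.9, -0.3], [0, -21.7, -21.7, 17.8, -0.3], [0, -21.7, -21.8, 17.7, -0.3], [0, -21.7, -21.9, 17.6, -0.3], [0, -21.7, -22.0, 17.4, -0.3], [0, -21.7, -22.1, 17.3, -0.3], [0, -21.7, -22.2, 17.2, -0.3], [0, -21.7, -22.3, 17.1, -0.3]]
```

Request:
{"op": "play_rows", "data": {
  "commands": [
    [0,-22,-22,18,-0.3],
    [0,-22,-22,18,-0.3],
    [0,-22,-22,18,-0.3],
    [0,-22,-22,18,-0.3],
    [0,-22,-22,18,-0.3],
    [0,-22,-22,18,-0.3],
    [0,-22,-22,18,-0.3],
    [0,-22,-22,18,-0.3]
  ]
}}

```text
time: 10.07
eef_pos: [739.0, 254.0, 395.4]
tool_rot: [0.136, 0.688, 0.696, -0.155]
contact_force: [0.7, -0.6, 0.5]
finger_gap: 1.002
```

```bash
python3 -c "
from h import *
st();xa();rows([640,0,330],0,8);rows([595,-180,200],0,16)"
```

```text
t 10.07 q [0.1022, 0.7367, -0.1835, 1.2872, -1.0843, 1.3345, 0.3522] p [738.96, 254.04, 395.45] X [-0.0157  0.9156 -0.4019] Y [ 0.9996  0.0047 -0.0283] Z [-0.0241 -0.4021 -0.9153] F [ 0.7 -0.6  0.5] gap 1.002
az 90.98 alpha 66.31
step 35.0 [[0, -25.6, -12.3, 20.6, 0.0], [0, -25.6, -12.3, 20.6, 0.0], [0, -25.6, -12.3, 20.6, 0.0], [0, -25.6, -12.3, 20.6, 0.0], [0, -25.6, -12.3, 20.6, 0.0], [0, -25.6, -12.3, 20.6, 0.0], [0, -25.6, -12.3, 20.6, 0.0], [0, -25.6, -12.3, 20.6, 0.0]]
step 31.1 [[0, -19.8, -8.8, 22.3, 0.0], [0, -19.8, -8.8, 22.3, 0.0], [0, -19.8, -8.8, 22.3, 0.0], [0, -19.8, -8.8, 22.3, 0.0], [0, -19.8, -8.8, 22.3, 0.0], [0, -19.8, -8.8, 22.3, 0.0], [0, -19.8, -8.8, 22.3, 0.0], [0, -19.8, -8.8, 22.3, 0.0], [0, -19.8, -8.8, 22.3, 0.0], [0, -19.8, -8.8, 22.3, 0.0], [0, -19.8, -8.8, 22.3, 0.0], [0, -19.8, -8.8, 22.3, 0.0], [0, -19.8, -8.8, 22.3, 0.0], [0, -19.8, -8.8, 22.3, 0.0], [0, -19.8, -8.8, 22.3, 0.0], [0, -19.8, -8.8, 22.3, 0.0]]
```

Request:
{"op": "play_rows", "data": {
  "commands": [
    [0,-25,-12,20,-0.2],
    [0,-25,-12,20,-0.2],
    [0,-25,-12,20,-0.2],
    [0,-25,-12,20,-0.2],
    [0,-25,-12,20,-0.2],
    [0,-25,-12,20,-0.2],
    [0,-25,-12,20,-0.2],
    [0,-25,-12,20,-0.2]
  ]
}}

```text
time: 10.73
eef_pos: [640.4, -3.1, 330.8]
tool_rot: [0.144, 0.692, 0.693, -0.14]
contact_force: [0.1, 0.2, -0.6]
finger_gap: 0.999
```

```bash
python3 -c "
from h import *
st();xa();rows([592,-180,200],0,8)"
```

```text
t 10.73 q [0.4628, 0.7462, -0.1366, 1.4664, -0.9611, 1.5527, 0.6969] p [640.37, -3.07, 330.82] X [-2.000e-04  9.195e-01 -3.932e-01] Y [1.     0.0029 0.0063] Z [ 0.0069 -0.3932 -0.9194] F [ 0.1  0.2 -0.6] gap 0.999
az 90.01 alpha 66.85
step 28.2 [[0, -13.9, -6.2, 23.7, 0.0], [0, -13.9, -6.2, 23.7, 0.0], [0, -13.9, -6.2, 23.7, 0.0], [0, -13.9, -6.2, 23.7, 0.0], [0, -13.9, -6.2, 23.7, 0.0], [0, -13.9, -6.2, 23.7, 0.0], [0, -13.9, -6.2, 23.7, 0.0], [0, -13.9, -6.2, 23.7, 0.0]]
```

Request:
{"op": "play_rows", "data": {
  "commands": [
    [0,-14,-6,24,0],
    [0,-14,-6,24,0],
    [0,-14,-6,24,0],
    [0,-14,-6,24,0],
    [0,-14,-6,24,0],
    [0,-14,-6,24,0],
    [0,-14,-6,24,0],
    [0,-14,-6,24,0]
  ]
}}

```text
time: 11.4
eef_pos: [595.7, -194.8, 193.2]
tool_rot: [0.147, 0.7, 0.685, -0.137]
contact_force: [0.8, 0.3, -0.2]
finger_gap: 1.003
```

```bash
python3 -c "
from h import *
s=st();xa();M=rot(s['tool_rot']);g=np.array([589.5,-62.5,82])
t=g-100*M[:,0]; print(t); rows(t,0,5)
p,d=snapshot('wrist'); cv2.imwrite('pics/w1.png',p[:,:,::-1])
C=cloud('wrist',d); T=camera_model('wrist')['T_tool_cam']; W=(C@T[:3,:3].T+T[:3,3])@M.T+s['eef_pos']; W=W[d>0]
Q=W[(np.hypot(*(W[:,:2]-(589,-62)).T)<60)&(W[:,2]>70)&(W[:,2]<118)]; print(len(Q)); print(cv2.minAreaRect(Q[:,:2].astype(np.float32)),Q[:,2].max())
"
```

```text
t 11.4 q [0.686, 0.9795, -0.0758, 1.3439, -0.8134, 1.6598, 0.9179] p [595.72, -194.84, 193.23] X [ 0.0245  0.9192 -0.3931] Y [ 0.9997 -0.0187  0.0185] Z [ 0.0097 -0.3934 -0.9193] F [ 0.8  0.3 -0.2] gap 1.003
az 88.48 alpha 66.85
[ 587.05359075 -154.4176645   121.30849824]
step 16.6 [[0, 13.0, -2.2, 10.0, 0.0], [0, 13.0, -2.2, 10.0, 0.0], [0, 13.0, -2.2, 10.0, 0.0], [0, 13.0, -2.2, 10.0, 0.0], [0, 13.0, -2.2, 10.0, 0.0]]
1511
((588.7059936523438, -63.76471710205078), (50.0273323059082, 17.981433868408203), 89.27620697021484) 109.57953739057076
```

View pics/w1.png

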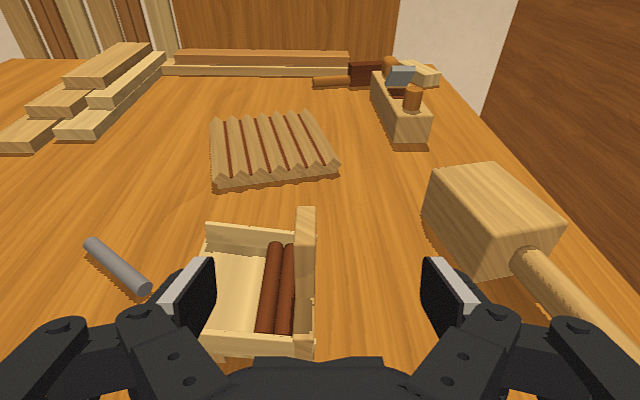

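The wrist view shows the two dowels in the scoop (about 275,290), the grip (305,240) between the open fingers, and the rack (275,150) beyond. The grip measures x 589, y -63.5 and 50 x 18 mm, matching the given size. I'll approach now.

Request:
{"op": "play_rows", "data": {
  "commands": [
    [0,13,-2,10,0.23],
    [0,13,-2,10,0.23],
    [0,13,-2,10,0.23],
    [0,13,-2,10,0.23],
    [0,13,-2,10,0.23]
  ]
}}

```text
time: 11.87
eef_pos: [588.5, -166.4, 111.4]
tool_rot: [0.14, 0.71, 0.674, -0.149]
contact_force: [0.5, -0.6, 0.7]
finger_gap: 1.0
```

```bash
python3 -c "
from h import *
s=st();xa();M=rot(s['tool_rot']);g=np.array([589,-64,82])
t=g-6*M[:,0]; print(t); rows(t,0,8)"
```

```text
t 11.87 q [0.6688, 1.0469, -0.0768, 1.4523, -0.833, 1.5118, 1.0077] p [588.47, -166.44, 111.43] X [ 0.0467  0.9153 -0.4   ] Y [ 0.9987 -0.0517 -0.0018] Z [-0.0223 -0.3994 -0.9165] F [ 0.5 -0.6  0.7] gap 1.0
az 87.08 alpha 66.42
[588.72007233 -69.49183101  84.40029846]
step 12.6 [[0, 12.4, -0.6, -1.7, 0.0], [0, 12.4, -0.6, -1.7, 0.0], [0, 12.4, -0.6, -1.7, 0.0], [0, 12.4, -0.6, -1.7, 0.0], [0, 12.4, -0.6, -1.7, 0.0], [0, 12.4, -0.6, -1.7, 0.0], [0, 12.4, -0.6, -1.7, 0.0], [0, 12.4, -0.6, -1.7, 0.0]]
```

Request:
{"op": "play_rows", "data": {
  "commands": [
    [0,12.4,-0.6,-1.7,0],
    [0,12.4,-0.6,-1.7,0],
    [0,12.4,-0.6,-1.7,0],
    [0,12.4,-0.6,-1.7,0],
    [0,12.4,-0.6,-1.7,0],
    [0,12.4,-0.6,-1.7,0],
    [0,12.4,-0.6,-1.7,0]
  ]
}}

```text
time: 12.45
eef_pos: [591.8, -77.7, 81.6]
tool_rot: [0.139, 0.713, 0.67, -0.15]
contact_force: [-1.0, -0.5, -0.0]
finger_gap: 1.002
```

```bash
python3 -c "
from h import *
s=st();xa();M=rot(s['tool_rot']);g=np.array([589,-64,82])
t=g-6*M[:,0]; print(t); rows(t,0,2)
p,d=snapshot('wrist'); cv2.imwrite('pics/w2.png',p[:,:,::-1])"
```

```text
t 12.45 q [0.5915, 1.0413, -0.1184, 1.6137, -0.916, 1.3378, 1.0751] p [591.82, -77.73, 81.63] X [ 0.0569  0.9142 -0.4012] Y [ 0.998  -0.0633 -0.0027] Z [-0.0279 -0.4003 -0.916 ] F [-1.  -0.5 -0. ] gap 1.002
az 86.44 alpha 66.34
[588.65887491 -69.48521513  84.40749841]
step 4.6 [[0, 3.1, -1.8, -2.9, 0.0], [0, 3.1, -1.8, -2.9, 0.0]]
```

View pics/w2.png

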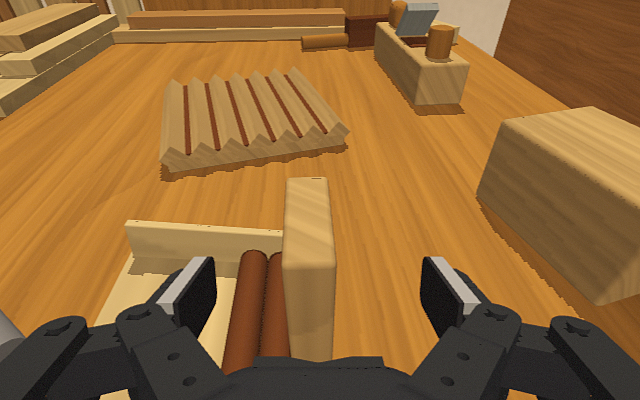

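Request:
{"op": "play_rows", "data": {
  "commands": [
    [0,3.1,-1.8,-2.9,0],
    [0,2,-1,-1,0],
    [0.3,0,0,0,0],
    [0.5,0,0,0,0],
    [0.7,0,0,0,0],
    [1,0,0,0,0],
    [1,0,0,0,0],
    [1,0,0,0,0]
  ]
}}

```text
time: 13.17
eef_pos: [589.2, -68.5, 84.0]
tool_rot: [0.139, 0.713, 0.671, -0.15]
contact_force: [-0.4, 2.3, -0.6]
finger_gap: 0.203
```

```bash
python3 -c "
from h import *
s=st();xa()"
```

```text
t 13.17 q [0.5851, 1.0331, -0.1236, 1.6341, -0.9234, 1.3253, 1.0818] p [589.24, -68.48, 83.98] X [ 0.0553  0.9148 -0.4001] Y [ 0.9981 -0.0613 -0.0022] Z [-0.0265 -0.3992 -0.9165] F [-0.4  2.3 -0.6] gap 0.203
az 86.54 alpha 66.42
```

Request:
{"op": "play_rows", "data": {
  "commands": [
    [1,0,0,0,0],
    [1,0,0,0,0],
    [1,-2,0,-4.6,0],
    [1,-4,0,-9.2,0],
    [1,-4,0,-9.2,0],
    [1,-4,0,-9.2,0],
    [1,-4,0,-9.2,0],
    [1,-4,0,-9.2,0]
  ]
}}

```text
time: 13.83
eef_pos: [588.7, -69.8, 140.8]
tool_rot: [0.139, 0.713, 0.67, -0.152]
contact_force: [-0.1, -0.2, -4.4]
finger_gap: 0.208
```

```bash
python3 -c "
from h import *
s=st();xa()
p,d=snapshot('side'); cv2.imwrite('pics/s1.png',cv2.resize(p[80:240,230:430,::-1],None,fx=4,fy=3.7)[:590]);np.save('pics/s1.npy',d)"
```

```text
t 13.83 q [0.5836, 0.9468, -0.1186, 1.6393, -0.9195, 1.3747, 1.0153] p [588.71, -69.76, 140.84] X [ 0.0555  0.9133 -0.4034] Y [ 0.998  -0.063  -0.0055] Z [-0.0304 -0.4023 -0.915 ] F [-0.1 -0.2 -4.4] gap 0.208
az 86.52 alpha 66.21
```

View pics/s1.png

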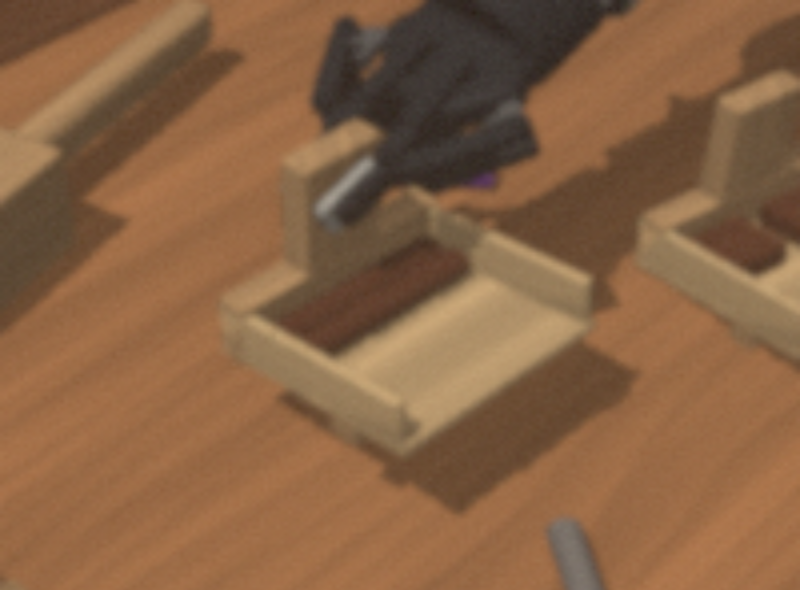

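```bash
cat > pour.py <<'E'
from h import *
from sim import fk,P,go
# scoop in tool frame, fixed at the grasp (t=13.17)
_M=rot_g=None
q_g=[0.5851,1.0331,-0.1236,1.6341,-0.9234,1.3253,1.0818]
xg,Mg=fk(q_g,P)
xs=np.array([Mg[0,1],Mg[1,1],0]); xs/=np.linalg.norm(xs); Rs_g=np.stack([xs,np.cross([0,0,1],xs),[0,0,1]],1)
gripW=xg+6*Mg[:,0]
o_g=np.array([589.,-63.6,0])-55*xs
Rst=Mg.T@Rs_g; ost=Mg.T@(o_g-xg)      # scoop pose in tool frame
RA=np.array([525,243.8,0]); ry=np.radians(14); Rr=np.array([[np.cos(ry),-np.sin(ry),0],[np.sin(ry),np.cos(ry),0],[0,0,1]])
def scoop(s):
    M=rot(s['tool_rot']); return s['eef_pos']+M@ost, M@Rst
def report(s):
    o,Rs=scoop(s); m=o+Rs@[-62,0,24]; f=o+Rs@[-22,0,0]; b=o+Rs@[64,0,0]
    print('pitch',np.degrees(np.arcsin(Rs[2,0])).round(2),'roll',np.degrees(Rs[2,1]).round(2),'yaw',np.degrees(np.arctan2(Rs[1,0],Rs[0,0])).round(1),'mouth world',m.round(1),'rack-frame',(Rr.T@(m-RA)).round(1),'foot z',f[2].round(1),'back z',b[2].round(1),'origin',o.round(1))
def mouth_rows(target_rack,turn,n,s=None):
    """rows bringing mouth centre to rack-frame target while turning about tool x by turn"""
    s=s or read_state(); M=rot(s['tool_rot']); p=s['eef_pos'].copy(); ml=ost+Rst@[-62,0,24]
    m0=p+M@ml; mt=RA+Rr@np.array(target_rack); out=[]
    for i in range(1,n+1):
        M2=rot(s['tool_rot'])@R.from_euler('x',turn*i/n,degrees=True).as_matrix()
        p2=m0+(mt-m0)*i/n-M2@ml
        out.append([1]+[round(float(v),1) for v in M.T@(p2-p)]+[round(turn/n,2)]); M,p=M2,p2
    Rf=M@Rst; print('pred pitch',np.degrees(np.arcsin(Rf[2,0])).round(2),'max',max(np.abs(r[1:4]).max() for r in out) if 0 else max(max(map(abs,r[1:4])) for r in out)); print(out)
E
python3 -c "
from pour import *
s=st();report(s);mouth_rows([35,0,100],0,20)
x,N=fk(s['joints'],P);print(x)"
```

```text
t 13.88 q [0.5837, 0.9437, -0.119, 1.6383, -0.92, 1.3764, 1.0143] p [589.35, -69.83, 143.17] X [ 0.0564  0.9133 -0.4033] Y [ 0.998  -0.0629 -0.0029] Z [-0.028  -0.4024 -0.915 ] F [ 0.5  0.7 -1.7] gap 0.205
pitch -0.04 roll -0.2 yaw -3.6 mouth world [472.3 -57.8  83.3] rack-frame [-124.1 -279.9   83.3] foot z 59.2 back z 59.2 origin [534.1 -61.8  59.2]
pred pitch -0.04 max 14.1
[[1, 14.1, 3.3, -7.1, 0.0], [1, 14.1, 3.3, -7.1, 0.0], [1, 14.1, 3.3, -7.1, 0.0], [1, 14.1, 3.3, -7.1, 0.0], [1, 14.1, 3.3, -7.1, 0.0], [1, 14.1, 3.3, -7.1, 0.0], [1, 14.1, 3.3, -7.1, 0.0], [1, 14.1, 3.3, -7.1, 0.0], [1, 14.1, 3.3, -7.1, 0.0], [1, 14.1, 3.3, -7.1, 0.0], [1, 14.1, 3.3, -7.1, 0.0], [1, 14.1, 3.3, -7.1, 0.0], [1, 14.1, 3.3, -7.1, 0.0], [1, 14.1, 3.3, -7.1, 0.0], [1, 14.1, 3.3, -7.1, 0.0], [1, 14.1, 3.3, -7.1, 0.0], [1, 14.1, 3.3, -7.1, 0.0], [1, 14.1, 3.3, -7.1, 0.0], [1, 14.1, 3.3, -7.1, 0.0], [1, 14.1, 3.3, -7.1, 0.0]]
[589.3528619  -69.8258155  143.17129491]
```

Request:
{"op": "play_rows", "data": {
  "commands": [
    [1,7,1.5,-5,0.3],
    [1,14,3,-8,0.3],
    [1,14,3,-8,0.3],
    [1,14,3,-8,0.3],
    [1,14,3.3,-7,0.3],
    [1,14,3.3,-7,0],
    [1,14,3.3,-7,0],
    [1,14,3.3,-7,0]
  ]
}}

```text
time: 14.55
eef_pos: [623.7, 59.3, 153.3]
tool_rot: [0.13, 0.715, 0.668, -0.162]
contact_force: [-0.4, -0.3, -3.4]
finger_gap: 0.206
```

```bash
python3 -c "
from pour import *
s=st();report(s);mouth_rows([35,0,100],0,14)"
```

```text
t 14.55 q [0.447, 0.9066, -0.2195, 1.7227, -1.0407, 1.1984, 0.9429] p [623.71, 59.27, 153.32] X [ 0.0558  0.9127 -0.4048] Y [ 0.9967 -0.0745 -0.0307] Z [-0.0582 -0.4018 -0.9139] F [-0.4 -0.3 -3.4] gap 0.206
pitch -1.63 roll -0.3 yaw -4.3 mouth world [505.2  72.7  96.7] rack-frame [ -60.6 -161.2   96.7] foot z 71.6 back z 69.1 origin [566.3  68.   70.9]
pred pitch -1.63 max 11.8
[[1, 11.8, 2.9, -5.6, 0.0], [1, 11.8, 2.9, -5.6, 0.0], [1, 11.8, 2.9, -5.6, 0.0], [1, 11.8, 2.9, -5.6, 0.0], [1, 11.8, 2.9, -5.6, 0.0], [1, 11.8, 2.9, -5.6, 0.0], [1, 11.8, 2.9, -5.6, 0.0], [1, 11.8, 2.9, -5.6, 0.0], [1, 11.8, 2.9, -5.6, 0.0], [1, 11.8, 2.9, -5.6, 0.0], [1, 11.8, 2.9, -5.6, 0.0], [1, 11.8, 2.9, -5.6, 0.0], [1, 11.8, 2.9, -5.6, 0.0], [1, 11.8, 2.9, -5.6, 0.0]]
```

Request:
{"op": "play_rows", "data": {
  "commands": [
    [1,12,2.9,-5.6,0],
    [1,12,2.9,-5.6,0],
    [1,12,2.9,-5.6,0],
    [1,12,2.9,-5.6,0],
    [1,12,2.9,-5.6,0],
    [1,12,2.9,-5.6,0],
    [1,12,2.9,-5.6,0],
    [1,12,2.9,-5.6,0]
  ]
}}

```text
time: 15.22
eef_pos: [652.4, 186.0, 154.5]
tool_rot: [0.126, 0.71, 0.673, -0.162]
contact_force: [-0.6, -0.0, -3.3]
finger_gap: 0.206
```

```bash
python3 -c "
from pour import *
s=st();report(s);mouth_rows([35,0,80],-1.2,8)"
```

```text
t 15.22 q [0.3792, 0.9326, -0.4465, 1.7274, -1.0678, 0.9628, 0.838] p [652.43, 186.01, 154.48] X [ 0.0413  0.9154 -0.4005] Y [ 0.9973 -0.0619 -0.0386] Z [-0.0601 -0.3978 -0.9155] F [-0.6 -0.  -3.3] gap 0.206
pitch -2.09 roll -0.04 yaw -3.6 mouth world [533.3 198.2  98.8] rack-frame [ -3.  -46.2  98.8] foot z 73.4 back z 70.2 origin [594.3 194.4  72.6]
pred pitch -0.99 max 7.3
[[1, 7.3, 2.7, -1.0, -0.15], [1, 7.3, 2.7, -1.0, -0.15], [1, 7.3, 2.7, -1.0, -0.15], [1, 7.3, 2.7, -1.0, -0.15], [1, 7.3, 2.7, -1.0, -0.15], [1, 7.3, 2.7, -1.0, -0.15], [1, 7.3, 2.7, -1.0, -0.15], [1, 7.3, 2.7, -1.0, -0.15]]
```

Request:
{"op": "play_rows", "data": {
  "commands": [
    [1,8,2.8,-1,0],
    [1,8,2.8,-1,0],
    [1,8,2.8,-1,0],
    [1,8,2.8,-1,0],
    [1,8,2.8,-1,0],
    [1,5,2.8,-1,0],
    [1,3,2,0,0]
  ]
}}

```text
time: 15.8
eef_pos: [672.7, 241.7, 137.9]
tool_rot: [0.125, 0.708, 0.676, -0.162]
contact_force: [0.1, -0.1, -3.4]
finger_gap: 0.199
```

```bash
python3 -c "
from pour import *
s=st();report(s);mouth_rows([35,0,66],-7,8)
p,d=snapshot('side'); cv2.imwrite('pics/s2.png',p[:,:,::-1]);np.save('pics/s2.npy',d)
p,d=snapshot('wrist'); cv2.imwrite('pics/w3.png',p[:,:,::-1]);np.save('pics/w3.npy',d)"
```

```text
t 15.8 q [0.3279, 0.9853, -0.5182, 1.6851, -1.069, 0.871, 0.8001] p [672.73, 241.67, 137.91] X [ 0.0345  0.9165 -0.3986] Y [ 0.9975 -0.0562 -0.0429] Z [-0.0617 -0.3962 -0.9161] F [ 0.1 -0.1 -3.4] gap 0.199
pitch -2.33 roll 0.07 yaw -3.2 mouth world [553.3 253.4  82.8] rack-frame [29.8  2.4 82.8] foot z 57.2 back z 53.7 origin [614.2 250.   56.3]
pred pitch 4.09 max 0.7
[[1, 0.7, -0.0, 0.1, -0.88], [1, 0.7, -0.1, 0.2, -0.88], [1, 0.7, -0.1, 0.2, -0.88], [1, 0.7, -0.1, 0.2, -0.88], [1, 0.7, -0.1, 0.2, -0.88], [1, 0.7, -0.2, 0.2, -0.88], [1, 0.7, -0.2, 0.2, -0.88], [1, 0.7, -0.2, 0.2, -0.88]]
```

View pics/s2.png

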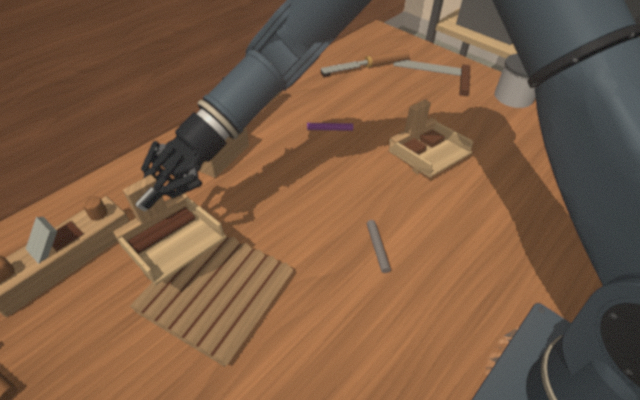

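View pics/w3.png

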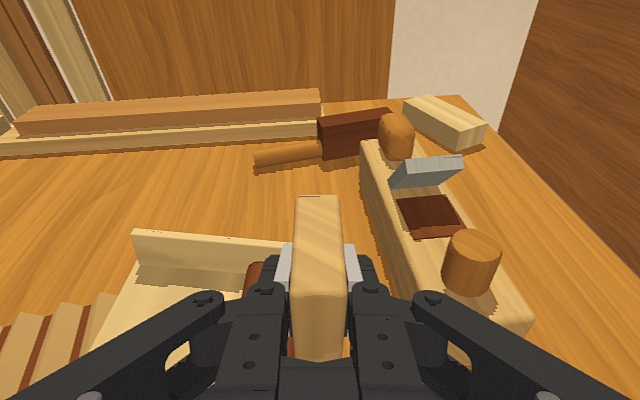

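```bash
python3 -c "
from pour import *
d=np.load('pics/s2.npy'); W=cloud('side',d)
s=read_state(); o,Rs=scoop(s)
L=(W-o)@Rs
m=(d>0)&(abs(L[...,0])<75)&(abs(L[...,1])<75)&(L[...,2]>3)&(L[...,2]<60)
L=L[m]
fl=L[(abs(L[:,1])<50)&(L[:,0]>-58)&(L[:,0]<0)&(L[:,2]<35)]
A=np.c_[fl[:,0],fl[:,1],np.ones(len(fl))]; c=np.linalg.lstsq(A,fl[:,2],rcond=None)[0]; print('floor slopes deg',np.degrees(np.arctan(c[:2])),'z at x=-62',c[2]-62*c[0],len(fl))
print('min x',np.percentile(L[:,0],[.5,1,2]),'y',np.percentile(L[:,1],[.5,99.5]))
W2=W[(d>0)]; q=(W2-RA)@Rr; k=(abs(q[:,0])<110)&(abs(q[:,1])<110)&(q[:,2]>12)&(q[:,2]<36); q=q[k]
print('rack visible x',np.percentile(q[:,0],[.3,99.7]),'y',np.percentile(q[:,1],[.3,99.7]))
"
```

```text
floor slopes deg [-8.13360533 -0.02304149] z at x=-62 24.395371647050013 1525
min x [-62.86875756 -62.46062586 -61.76156156] y [-64.89274241  66.37070897]
rack visible x [-98.00968196  91.6263769 ] y [-94.5829685   94.91256952]
```

```bash
python3 -c "
from pour import *
mouth_rows([35,0,68],-9,8)"
```

```text
pred pitch 5.92 max 0.7
[[1, 0.7, -0.3, -0.6, -1.12], [1, 0.7, -0.3, -0.6, -1.12], [1, 0.7, -0.3, -0.6, -1.12], [1, 0.7, -0.4, -0.6, -1.12], [1, 0.7, -0.4, -0.6, -1.12], [1, 0.7, -0.4, -0.5, -1.12], [1, 0.7, -0.5, -0.5, -1.12], [1, 0.7, -0.5, -0.5, -1.12]]
```

Request:
{"op": "play_rows", "data": {
  "commands": [
    [1,0.7,-0.3,-0.6,-1.12],
    [1,0.7,-0.3,-0.6,-1.12],
    [1,0.7,-0.3,-0.6,-1.12],
    [1,0.7,-0.4,-0.6,-1.12],
    [1,0.7,-0.4,-0.6,-1.12],
    [1,0.7,-0.4,-0.5,-1.12],
    [1,0.7,-0.5,-0.5,-1.12],
    [1,0.7,-0.5,-0.5,-1.12]
  ]
}}

```text
time: 16.57
eef_pos: [670.1, 245.9, 139.6]
tool_rot: [0.186, 0.696, 0.686, -0.105]
contact_force: [-0.4, -0.7, -3.3]
finger_gap: 0.201
```

```bash
python3 -c "
from pour import *
s=st();report(s);mouth_rows([35,0,60],-7,8)"
```

```text
t 16.57 q [0.3448, 0.9876, -0.5591, 1.6961, -1.0508, 0.8356, 0.9574] p [670.09, 245.91, 139.62] X [ 0.0377  0.9154 -0.4009] Y [0.9933 0.0096 0.1153] Z [ 0.1094 -0.4025 -0.9089] F [-0.4 -0.7 -3.3] gap 0.201
pitch 6.74 roll -0.21 yaw 0.6 mouth world [560.4 249.5  66.2] rack-frame [35.7 -3.  66.2] foot z 47.1 back z 57.2 origin [624.7 250.   49.7]
pred pitch 13.14 max 1.3
[[1, 0.6, -1.1, -1.2, -0.88], [1, 0.6, -1.1, -1.2, -0.88], [1, 0.6, -1.1, -1.2, -0.88], [1, 0.6, -1.1, -1.3, -0.88], [1, 0.6, -1.1, -1.3, -0.88], [1, 0.6, -1.1, -1.3, -0.88], [1, 0.6, -1.1, -1.3, -0.88], [1, 0.6, -1.1, -1.3, -0.88]]
```

```bash
python3 -c "
from pour import *
mouth_rows([38,0,50],-24,8)"
```

```text
pred pitch 28.48 max 4.5
[[1, 1.2, -3.0, -4.4, -3.0], [1, 1.2, -3.1, -4.4, -3.0], [1, 1.2, -3.2, -4.4, -3.0], [1, 1.2, -3.3, -4.4, -3.0], [1, 1.2, -3.3, -4.4, -3.0], [1, 1.2, -3.4, -4.5, -3.0], [1, 1.2, -3.5, -4.5, -3.0], [1, 1.2, -3.6, -4.5, -3.0]]
```

Request:
{"op": "play_rows", "data": {
  "commands": [
    [1,1.2,-3.0,-4.4,-3.0],
    [1,1.2,-3.1,-4.4,-3.0],
    [1,1.2,-3.2,-4.4,-3.0],
    [1,1.2,-3.3,-4.4,-3.0],
    [1,1.2,-3.3,-4.4,-3.0],
    [1,1.2,-3.4,-4.5,-3.0],
    [1,1.2,-3.5,-4.5,-3.0],
    [1,1.2,-3.6,-4.5,-3.0]
  ]
}}

```text
time: 17.23
eef_pos: [634.2, 266.9, 159.3]
tool_rot: [0.336, 0.638, 0.691, 0.05]
contact_force: [-0.0, 0.1, -4.0]
finger_gap: 0.208
```

```bash
python3 -c "
from pour import *
s=st();report(s);mouth_rows([38,0,52],-2,4)
p,d=snapshot('side'); cv2.imwrite('pics/s3.png',cv2.resize(p[150:400,60:340,::-1],None,fx=2.3,fy=2.3))"
```

```text
t 17.23 q [0.4073, 0.9669, -0.7077, 1.7994, -1.0313, 0.7044, 1.3896] p [634.25, 266.86, 159.33] X [ 0.0394  0.9149 -0.4018] Y [0.8483 0.1819 0.4974] Z [ 0.5281 -0.3604 -0.7689] F [-0.   0.1 -4. ] gap 0.208
pitch 29.95 roll -3.47 yaw 12.1 mouth world [563.9 252.4  48.5] rack-frame [39.8 -1.  48.5] foot z 47.7 back z 90.7 origin [628.5 264.6  58.7]
pred pitch 31.72 max 2.0
[[1, -0.2, -0.4, -2.0, -0.5], [1, -0.2, -0.4, -2.0, -0.5], [1, -0.2, -0.4, -2.0, -0.5], [1, -0.2, -0.4, -2.0, -0.5]]
```

View pics/s3.png

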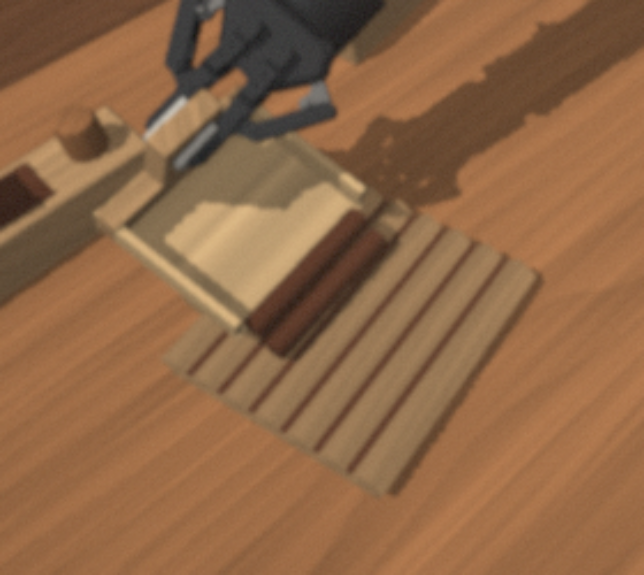

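Both dowels are leaving the mouth together, parallel to the grooves. I'll hold still and watch.

Request:
{"op": "play_rows", "data": {
  "commands": [
    [1,0,0,0,0],
    [1,0,0,0,0],
    [1,0,0,0,0],
    [1,0,0,0,0]
  ]
}}

```text
time: 17.62
eef_pos: [633.5, 267.1, 159.9]
tool_rot: [0.336, 0.637, 0.692, 0.05]
contact_force: [-0.7, -0.0, -3.4]
finger_gap: 0.2
```

```bash
python3 -c "
from pour import *
s=st();report(s)
p,d=snapshot('side'); cv2.imwrite('pics/s4.png',cv2.resize(p[150:400,60:340,::-1],None,fx=2.3,fy=2.3))"
```

```text
t 17.62 q [0.4081, 0.9666, -0.7092, 1.8005, -1.0311, 0.7046, 1.3903] p [633.5, 267.12, 159.94] X [ 0.0385  0.9153 -0.4009] Y [0.8478 0.1825 0.498 ] Z [ 0.529 -0.359 -0.769] F [-0.7 -0.  -3.4] gap 0.2
pitch 29.99 roll -3.42 yaw 12.2 mouth world [563.2 252.7  49.1] rack-frame [39.3 -0.6 49.1] foot z 48.3 back z 91.3 origin [627.8 264.9  59.3]
```

View pics/s4.png

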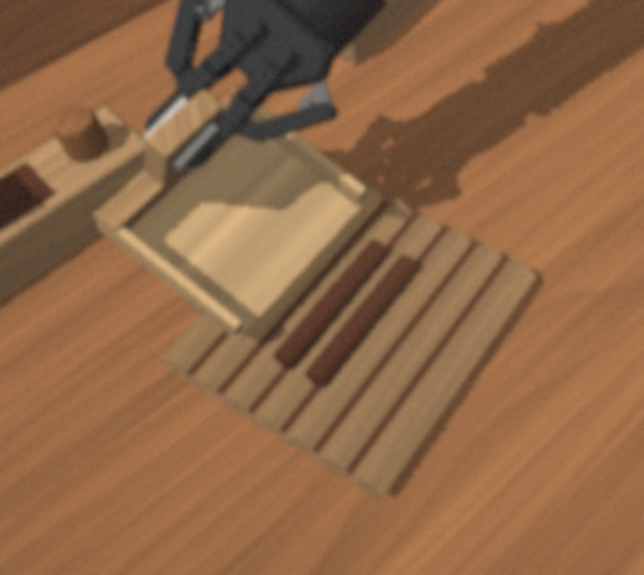

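Both dowels are seated in neighbouring grooves (side crop 330,305 and 365,320). I'll raise the scoop straight up and clear.

Request:
{"op": "play_rows", "data": {
  "commands": [
    [1,-2.4,3,-4.6,0],
    [1,-4.8,6,-9.2,0],
    [1,-6,7.5,-11.5,0],
    [1,-8,10,-15.4,0],
    [1,-8,10,-15.4,0],
    [1,-8,10,-15.4,0]
  ]
}}

```text
time: 18.17
eef_pos: [633.0, 266.7, 255.3]
tool_rot: [0.333, 0.638, 0.693, 0.047]
contact_force: [0.5, -0.1, -3.3]
finger_gap: 0.203
```

```bash
python3 -c "
from pour import *
s=st();report(s);rows([620,120,200],33,8,1)"
```

```text
t 18.17 q [0.4038, 0.8108, -0.6948, 1.7671, -1.0095, 0.8136, 1.2186] p [633.0, 266.69, 255.32] X [ 0.0356  0.9153 -0.4012] Y [0.8524 0.1818 0.4903] Z [ 0.5218 -0.3595 -0.7737] F [ 0.5 -0.1 -3.3] gap 0.203
pitch 29.49 roll -3.33 yaw 12.1 mouth world [561.7 252.3 145.1] rack-frame [ 37.7  -0.6 145.1] foot z 143.9 back z 186.3 origin [626.4 264.5 154.7]
step 19.7 [[1, -14.1, -8.1, 11.1, 4.12], [1, -14.1, -7.3, 11.6, 4.12], [1, -14.1, -6.4, 12.1, 4.12], [1, -14.1, -5.5, 12.6, 4.12], [1, -14.1, -4.6, 12.9, 4.12], [1, -14.1, -3.7, 13.2, 4.12], [1, -14.1, -2.7, 13.5, 4.12], [1, -14.1, -1.7, 13.6, 4.12]]
```

Request:
{"op": "play_rows", "data": {
  "commands": [
    [1,-14,-7,9,4.1],
    [1,-14,-7,10,4.1],
    [1,-14,-6.4,12,4.1],
    [1,-14,-5.5,12.6,4.1],
    [1,-14,-4.6,13,4.1],
    [1,-14,-3.7,13,4.1],
    [1,-14,-2.7,13.5,4.1],
    [1,-14,-1.7,13.6,4.1]
  ]
}}

```text
time: 18.83
eef_pos: [618.2, 126.7, 223.5]
tool_rot: [0.137, 0.704, 0.681, -0.148]
contact_force: [0.3, -0.2, -3.4]
finger_gap: 0.194
```

```bash
python3 -c "
from pour import *
s=st();report(s);rows([590,-68,140],0,10,1)"
```

```text
t 18.83 q [0.5135, 0.8268, -0.4965, 1.7524, -0.9593, 1.0604, 0.7732] p [618.15, 126.75, 223.46] X [ 0.0291  0.9181 -0.3953] Y [ 0.9993 -0.0356 -0.0092] Z [-0.0225 -0.3948 -0.9185] F [ 0.3 -0.2 -3.4] gap 0.194
pitch -0.4 roll 0.3 yaw -2.0 mouth world [500.4 136.1 164.3] rack-frame [-49.9 -98.5 164.3] foot z 140.0 back z 139.4 origin [562.2 134.1 139.9]
step 21.4 [[1, -14.7, -2.0, 15.4, 0.0], [1, -14.7, -2.0, 15.4, 0.0], [1, -14.7, -2.0, 15.4, 0.0], [1, -14.7, -2.0, 15.4, 0.0], [1, -14.7, -2.0, 15.4, 0.0], [1, -14.7, -2.0, 15.4, 0.0], [1, -14.7, -2.0, 15.4, 0.0], [1, -14.7, -2.0, 15.4, 0.0], [1, -14.7, -2.0, 15.4, 0.0], [1, -14.7, -2.0, 15.4, 0.0]]
```

Request:
{"op": "play_rows", "data": {
  "commands": [
    [1,-17,-2.5,17,0],
    [1,-17,-2.5,17,0],
    [1,-17,-2.5,17,0],
    [1,-17,-2.5,17,0],
    [1,-17,-2.5,17,0],
    [1,-17,-2.5,17,0],
    [1,-17,-2.5,17,0],
    [1,-17,-2.5,17,0]
  ]
}}

```text
time: 19.5
eef_pos: [591.1, -56.3, 161.7]
tool_rot: [0.14, 0.702, 0.682, -0.147]
contact_force: [-0.3, 0.4, -3.3]
finger_gap: 0.205
```

```bash
python3 -c "
from pour import *
s=st();report(s);o,Rs=scoop(s);rows([590,-68,84+15],0,8,1)"
```

```text
t 19.5 q [0.713, 0.9475, -0.3924, 1.6193, -0.7655, 1.276, 0.8491] p [591.13, -56.34, 161.68] X [ 0.0258  0.9173 -0.3972] Y [ 0.9995 -0.0303 -0.0049] Z [-0.0165 -0.3969 -0.9177] F [-0.3  0.4 -3.3] gap 0.205
pitch -0.16 roll 0.18 yaw -1.7 mouth world [473.6 -47.7 102. ] rack-frame [-120.4 -270.4  102. ] foot z 77.9 back z 77.7 origin [535.5 -49.5  77.9]
step 8.0 [[1, 1.8, -0.1, 7.8, 0.0], [1, 1.8, -0.1, 7.8, 0.0], [1, 1.8, -0.1, 7.8, 0.0], [1, 1.8, -0.1, 7.8, 0.0], [1, 1.8, -0.1, 7.8, 0.0], [1, 1.8, -0.1, 7.8, 0.0], [1, 1.8, -0.1, 7.8, 0.0], [1, 1.8, -0.1, 7.8, 0.0]]
```

Request:
{"op": "play_rows", "data": {
  "commands": [
    [1,4,0,9.2,0],
    [1,4,0,9.2,0],
    [1,4,0,9.2,0],
    [1,4,0,9.2,0],
    [1,4,0,9.2,0],
    [1,4,0,9.2,0],
    [1,2,0,4.6,0]
  ]
}}

```text
time: 20.08
eef_pos: [592.4, -60.8, 94.3]
tool_rot: [0.142, 0.704, 0.68, -0.148]
contact_force: [0.2, -0.4, -3.3]
finger_gap: 0.209
```

```bash
python3 -c "
from pour import *
s=st();report(s)"
```

```text
t 20.08 q [0.7115, 1.0442, -0.3815, 1.6135, -0.7521, 1.2133, 0.9185] p [592.45, -60.75, 94.28] X [ 0.0309  0.9151 -0.4021] Y [ 0.9994 -0.0344 -0.0014] Z [-0.0151 -0.4018 -0.9156] F [ 0.2 -0.4 -3.3] gap 0.209
pitch 0.05 roll -0.12 yaw -2.0 mouth world [475.2 -52.   34.2] rack-frame [-119.9 -274.9   34.2] foot z 10.2 back z 10.3 origin [537.2 -54.2  10.2]
```

Request:
{"op": "play_rows", "data": {
  "commands": [
    [1,1.2,0,2.8,0],
    [1,1.2,0,2.8,0],
    [1,0.6,0,1.4,0],
    [1,0.4,0,1,0]
  ]
}}

```text
time: 20.42
eef_pos: [592.2, -58.9, 84.0]
tool_rot: [0.141, 0.703, 0.681, -0.148]
contact_force: [-2.1, -6.6, 10.4]
finger_gap: 0.204
```

```bash
python3 -c "
from pour import *
s=st();report(s)"
```

```text
t 20.42 q [0.709, 1.0608, -0.3812, 1.6121, -0.7507, 1.2053, 0.9278] p [592.22, -58.88, 83.97] X [ 0.0282  0.9162 -0.3998] Y [ 0.9995 -0.032  -0.0028] Z [-0.0154 -0.3995 -0.9166] F [-2.1 -6.6 10.4] gap 0.204
pitch -0.04 roll 0.02 yaw -1.8 mouth world [474.8 -50.2  24.1] rack-frame [-119.8 -273.2   24.1] foot z 0.0 back z -0.0 origin [536.8 -52.2   0. ]
```

The scoop is on the bench and level, with 10 N of contact force. I'll open the fingers and then back straight out along the tool axis.

Request:
{"op": "play_rows", "data": {
  "commands": [
    [0.7,0,0,0,0],
    [0.5,0,0,0,0],
    [0.3,0,0,0,0],
    [0,0,0,0,0],
    [0,0,0,0,0],
    [0,0,0,0,0]
  ]
}}

```text
time: 20.92
eef_pos: [593.2, -58.1, 87.3]
tool_rot: [0.141, 0.703, 0.681, -0.146]
contact_force: [-0.0, 0.6, -0.4]
finger_gap: 0.983
```

```bash
python3 -c "
from pour import *
s=st()
p,d=snapshot('wrist'); cv2.imwrite('pics/w5.png',p[:,:,::-1])"
```

```text
t 20.92 q [0.7093, 1.0578, -0.3837, 1.6115, -0.7525, 1.208, 0.9271] p [593.18, -58.14, 87.26] X [ 0.029   0.9172 -0.3974] Y [ 9.995e-01 -3.160e-02  2.000e-04] Z [-0.0124 -0.3972 -0.9176] F [-0.   0.6 -0.4] gap 0.983
```

View pics/w5.png

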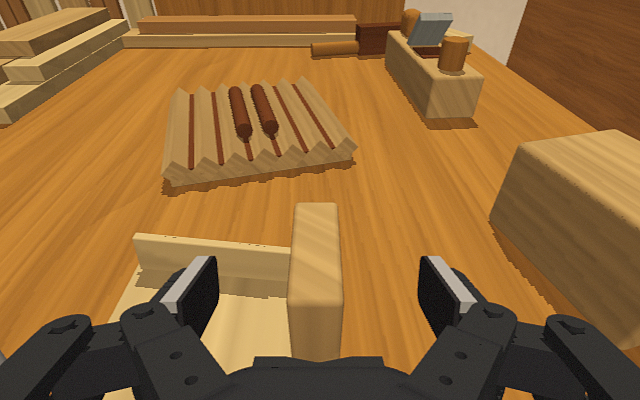

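The fingers are open around the grip (318,280) and both dowels lie in the rack (240,112 and 263,108). I'll retreat and measure.

Request:
{"op": "play_rows", "data": {
  "commands": [
    [0,-10,0,0,0],
    [0,-20,0,0,0],
    [0,-25,0,0,0],
    [0,-25,0,-5,0],
    [0,-25,0,-10,0],
    [0,-20,0,-20,0],
    [0,-10,0,-20,0]
  ]
}}

```text
time: 21.55
eef_pos: [587.0, -167.0, 191.9]
tool_rot: [0.137, 0.702, 0.683, -0.148]
contact_force: [-0.1, 0.6, 0.2]
finger_gap: 1.0
```

```bash
python3 -c "
from pour import *
s=st()
for n in ('side','scene'):
    p,d=snapshot(n); cv2.imwrite(f'pics/{n}9.png',p[:,:,::-1]); W=cloud(n,d)
    q=(W-RA)@Rr; m=(d>0)&(abs(q[...,0])<92)&(abs(q[...,1])<98)&(q[...,2]>33)&(q[...,2]<50)
    q=q[m]; print(n,len(q))
    for lo_,hi_ in ((-84,-56),(-56,-28),(-28,0),(0,28),(28,56),(56,84)):
        k=q[(q[:,0]>lo_)&(q[:,0]<hi_)]
        if len(k)>20: print(lo_,'x',k[:,0].mean().round(1),'y',np.percentile(k[:,1],[1,99]).round(1),'z max',np.percentile(k[:,2],98).round(1),len(k))
    Q=W[(d>0)&(np.hypot(W[...,0]-538,W[...,1]+55)<110)&(W[...,2]>12)&(W[...,2]<112)]
    print('scoop',cv2.minAreaRect(Q[:,:2].astype(np.float32)),Q[:,2].max(), 'top z',np.percentile(Q[Q[:,2]>102][:,2],[5,50,95]))
"
```

```text
t 21.55 q [0.8001, 0.9667, -0.3403, 1.4197, -0.6859, 1.5048, 0.7863] p [587.01, -166.98, 191.93] X [ 0.0231  0.9183 -0.3951] Y [ 0.9995 -0.0292 -0.0095] Z [-0.0203 -0.3947 -0.9186] F [-0.1  0.6  0.2] gap 1.0
side 1101
-28 x -15.8 y [-50.5  57.4] z max 39.1 550
0 x 11.8 y [-50.2  57.6] z max 39.3 549
scoop ((516.0098266601562, -50.483497619628906), (134.69818115234375, 174.90003967285156), 87.67862701416016) 110.58374256702348 top z [103.17891106 107.53122385 109.5033795 ]
scene 325
-28 x -12.9 y [-51.9  58.4] z max 37.9 167
0 x 15.2 y [-51.   57.3] z max 38.2 158
scoop ((539.994140625, -51.070945739746094), (134.3844757080078, 128.2487030029297), 88.59912109375) 110.19351439183521 top z [103.60811944 106.82721916 108.35865151]
```

View pics/side9.png

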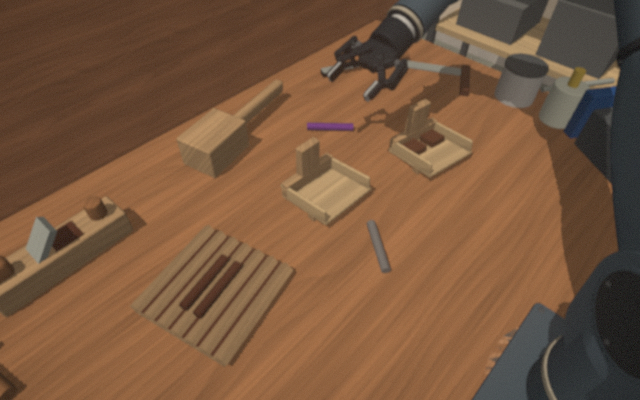

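The dowels sit in the -14 and +14 grooves, about 3 mm off mid-length. The scoop stands empty and level, and the gripper is clear of everything. I'll let the arm settle and hand in.

Request:
{"op": "play_rows", "data": {
  "commands": [
    [0,0,0,0,0],
    [0,0,0,0,0],
    [0,0,0,0,0]
  ]
}}

```text
time: 21.9
eef_pos: [587.6, -167.1, 194.7]
tool_rot: [0.14, 0.702, 0.683, -0.147]
contact_force: [-0.2, -0.2, 0.3]
finger_gap: 0.998
```

```bash
python3 -c "
from pour import *
st(); print(sign_off())"
```

```text
t 21.9 q [0.8005, 0.9622, -0.3417, 1.4194, -0.686, 1.5044, 0.787] p [587.58, -167.06, 194.68] X [ 0.0248  0.9172 -0.3977] Y [ 0.9996 -0.029  -0.0045] Z [-0.0156 -0.3974 -0.9175] F [-0.2 -0.2  0.3] gap 0.998
the job is handed in; nothing more can be done
None
```

The job is done and handed in at about 22 s. Both dowels are in the rack, and the empty scoop is back on the bench and released.

**How it was done:** The moves can't tip the tool directly. I pushed the arm against its reach limits until the tool was tilted about 66°, then pinched the scoop's grip front to back, approaching obliquely from the side. Turning about the tool's own axis then tipped the scoop to 30° mouth-down, with the mouth about 19 mm above the ridges. Afterwards I levelled the scoop, set it down close to where it started, and backed the gripper away.

**Last checks:**
- **Dowels:** the scene and side cameras agree that one dowel is in the -14 groove and one in the +14 groove. Their tops are at z 38–39 mm (38 when seated), and both are about 3 mm off mid-length. The gripper did not touch them.
- **Scoop:** it stands empty and level, well clear of the rack. At set-down the robot pose put pitch and roll under 0.1°, and the grip top measured about z 107 mm (108 nominal).
- **Forces:** the highest reading I saw was about 12 N, at set-down. It was near zero at hand-in.

No check failed. The two cameras differed by about 3 mm on the dowels' position across the grooves, close to the stated calibration accuracy.

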